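Load the leak tester and set its test pressure

ROBOT

A 6-joint arm with a two-finger parallel gripper is mounted at the origin on the work surface. World frame = base frame: x ahead of the robot, y to its left, z up, the work surface at z = 0. Lengths are in m, angles in degrees, forces in N, time in s.
With the tool pointing down it reaches from about 0.3 to 0.75 m from the base axis. Payload 8.5 kg.
Tool frame: the origin (TCP) lies midway between the tips of the shut fingers; the grasp point (between the pads) lies 19 mm behind it; z points along the fingers, y is the line along which they close (so a half turn about z gives the same grasp; the last joint's range is limited). The gripper opens to 85 mm and grips with 20 to 120 N. Pads are 22 mm wide; open, the fingers measure 114 mm over their backs; the gripper's body (76 mm by 85 mm) begins 54 mm behind the grasp point. The pads swing forward as they close: fully open they stand 13 mm farther back than shut.
Start: joints at [62.435, 21.807, 74.336, -0, 83.858, -12.336], TCP at [0.144, 0.531, 0.231] pointing down, gripper open.
Joint ranges: [-178.18, 178.18], [-50.72, 133.34], [12.68, 142.11], [-81.47, 261.47], [9.98, 163.14], [-165.26, 165.26]. Speed limits (degrees/s): [136.94, 136.94, 180, 180, 180, 180].

INTERFACE

Orientations are given as a 3x3 rotation matrix whose columns are the frame's x, y, z axes.
In Python, from rig import env gives the robot as it stands. The module is installed in compiled form; this text tells all that it offers.
- The arm moves only by the tool jog_arm, never from a script. Its argument "targets" is a list of rows, each a list of 6 numbers: the shift along the tool's x, y, z in cm, then the turn, a rotation vector about the tool's x, y, z in degrees. A call has 1 to 8 rows; each row is the pose to reach, as a shift and turn from the pose commanded when the call began, along the tool's axes at that moment; what a row does not reach only later rows make up. A row lasts 1/12 s, in which the tool goes at most 41.7 mm and 7.16 degrees, less where a joint would pass 70% of its speed; a pose out of reach is approached as far as the arm can. A call with a gripper value outside its range is refused whole. "hand" is the opening, from 0 (shut) to 1 (fully open), set as the call begins (left out, the last holds). The fingers move at their own pace and stop on an object; "newtons" is the grip in N (left out, the last holds). Time passes only in rows, so rows that repeat a pose let the fingers close. It gives the time, the measured TCP pose, the force, the opening and the grip force at its end, in the units of the state.
- env.observe(): the state, without advancing time (a new reading comes with each control period).
- env.get_image(name): name is "scene" or "side" or "wrist"; returns a dict with "frame" (384x512x3 uint8, red, green, blue), "depth" (384x512 float32, m along the optical axis (not along the pixel's ray), 0 where there is no reading), "fovy" (degrees; the focal length in pixels is half the picture's height over the tangent of half this angle, whatever the lens; pixels are square), "cx", "cy" (the principal point, pixels), "cam_to_world" (4x4, takes a point from camera to world coordinates). Camera axes: x right, y down, z forward; pixel columns grow to the right and rows downward; lengths in m; the calibration is good to about 2 mm. A picture is of the moment at which its call begins.
- env.close_job(): hands the job in; it is judged then, once.
Trained networks look in the newest picture that a camera, given by its name, has taken for a name from the list of things; names that differ only in an ending like _2 or _b are one class to them, and where a whole thing is asked for, a point or a joint stands for the part that bears it (a point fixed in the world has none). Each returns a list of dicts, best first, with "score" (0 to 1); they miss things now and then, are a little off and sometimes report something else, mostly with a low value. They report only what shows in the picture. A call takes as long as a camera call. They do not tell look-alikes from the thing itself.
- env.regions_of(camera, target): "pixels" (384x512 bool, what is visible of it) and "point" ([row, column] in pixels, amid what is visible of it).
The state is a dict: "time_s": time; "q": joint angles; "qvel": joint speeds; "joint_efforts": joint torques, N m; "position": TCP position; "tool_rot": TCP orientation; "ft_force": force on the tool from outside, world axes, zero at the start; "wrist_torque": the same for the moment, N m; "grip_width": finger opening in m; "gripper_force": force on a finger pad.
Only numpy, scipy, OpenCV 4.12 (cv2) and the standard library are available. Lean on these libraries where they do the work, as an engineer would, in place of code of your own. Each camera call takes 0.05 s, during which the arm holds its last target. There are 200 camera calls.

TASK

Run one leak test: stand every lidded black canister upright in its own cell of the sliding tray, press each steel lid down until it is fully home on its rim, and push the tray by its handle under the green bridge right to its end stop. Only then turn the regulator knob clockwise until its pointer nose meets the brass marker on the dial and leave it there for at least a second; after that turn it all the way back to its zero stop, and finally pull the loaded tray fully out again. Leave the other things on the table (tube, open cup, wrench, jar) where they are.

Things in the scene. Friction and masses are not known exactly. Their poses are not given: they have to be found in the camera images.
- can1: canister: solid black plastic cylinder, 54 mm diameter, 75 mm high, about 0.3 kg, with a round steel lid on top; origin at the centre of its underside, z up. May be absent (two or three canisters are there).
- lid1 (a joint): push-in lid of can1 (steel disc 48 mm diameter, 8 mm thick): 0 = standing 10 mm proud of the canister's rim, 0.010 m = fully home on the rim; pushing down on its middle with about 8 to 12 N moves it; it stays where it is left
- lid1_top (a point): centre of the top face of can1's lid: 93 mm above the canister's underside when fully proud, 83 mm when fully home
- can2: canister: solid black plastic cylinder, 54 mm diameter, 75 mm high, about 0.3 kg, with a round steel lid on top; origin at the centre of its underside, z up. May be absent (two or three canisters are there).
- lid2 (a joint): push-in lid of can2 (steel disc 48 mm diameter, 8 mm thick): 0 = standing 10 mm proud of the canister's rim, 0.010 m = fully home on the rim; pushing down on its middle with about 8 to 12 N moves it; it stays where it is left
- lid2_top (a point): centre of the top face of can2's lid: 93 mm above the canister's underside when fully proud, 83 mm when fully home
- can3: canister: solid black plastic cylinder, 54 mm diameter, 75 mm high, about 0.3 kg, with a round steel lid on top; origin at the centre of its underside, z up. May be absent (two or three canisters are there).
- lid3 (a joint): push-in lid of can3 (steel disc 48 mm diameter, 8 mm thick): 0 = standing 10 mm proud of the canister's rim, 0.010 m = fully home on the rim; pushing down on its middle with about 8 to 12 N moves it; it stays where it is left
- lid3_top (a point): centre of the top face of can3's lid: 93 mm above the canister's underside when fully proud, 83 mm when fully home
- tray_mid (a point): middle of the inner floor of the sliding tray, a black tray with a row of three open cells along its x axis; floor 26 mm above the table, walls 4 mm thick and 20 mm high above the floor; cells 67 by 64 mm inside, the outer two centred 71 mm either side of the middle one along x. x runs along the row, y is the sliding direction towards the bridge, z up
- tray (a joint): slide of the tray: 0 = fully out, 0.18 m = at its end stop centred under the bridge; moves with about 3 N and stays where it is left. The bridge (green beam 314 by 80 mm on two aluminium posts; underside 160 mm, top 205 mm above the table) is 180 mm from the fully-out tray's middle along the tray's y
- tray_handle (a point): handle of the tray, an upright steel plate 60 mm (along tray x) by 12 mm (along tray y) by 60 mm high, top 80 mm and bottom 20 mm above the table; this point is on its middle, 65 mm above the table and 125 mm behind the tray's middle (on the side away from the bridge). A flat bar 24 mm wide, 8 mm high joins its foot to the tray
- knob (a joint): pressure knob on the grey regulator box (150 mm square, 50 mm high, with a white round dial 5 mm thick, 142 mm diameter): 0 (zero stop) to 4.7 rad (other stop), growing clockwise seen from above; stiff enough to stay where it is left
- knob_grip (a point): point on the knob's axis to grip at, 90 mm above the table, in the knob's black bar: 56 mm long (along this point's x, which points to the pointer's end), 16 mm thick, from 66 to 104 mm above the table, over a 54 mm round skirt
- knob_pointer (a point): tip of the knob's pointer, a black nose 6 mm wide on the skirt, on the side of the white line on the bar's top; 50 mm from the axis
- mark (a point): tip of the brass marker clip on the dial, 50 mm from the knob's axis: the pressure to set. The clip is 8 mm high and reaches from 48 to 71 mm from the axis. The pointer is on it when both tips meet
- sleeve: bystander: plain steel tube without lid, 52 mm diameter, 75 mm high; origin at the centre of its underside
- cup: bystander: empty open black cup, 60 mm diameter, 45 mm high; origin at the centre of its underside
- wrench: bystander: wrench 160 mm long lying along its x, origin at its middle
- jar: bystander: jar 60 mm diameter, 80 mm high
Not all that is in view belongs to the job. What is shaped like the can3 but pink is not meant. What is shaped like the can2 but red is not meant.

How it is judged:
By the outcome, as a careful person would: the job done as asked, in the order asked, and still so for the second after the job is handed in, with the robot touching nothing.
Of can1, can2, can3 only 2 to 3 are there at a start; the rules pass over those that are not, and their reading is None.
At some moment in a run one of can1, can2, can3 may be knocked a few centimetres aside while the robot is not near it.
It also fails if it takes over 210 s, if anything falls off the work surface, if the arm or the gripper's body presses on something with over 40 N, if the wrist force passes 120 N, or if a joint passes its speed limit or range.

## Working session

There is one attempt and no reset: what is moved stays moved. The work goes in short steps, Python scripts to look and compute and a tool call to move; the robot and the scene stay as the last step left them, time stands still between calls to the robot, and variables do not carry over. Pictures are saved under pics/ and viewed, at most 14 in all, crops included, and the job is handed in when it is done.

Besides the shell and the picture viewer there is one more tool, called in YAML: its name, and indented under it one key for each argument. jog_arm: Moves the arm, as the interface text tells. Its arguments: {"type":"object","properties":{"targets":{"type":"array","items":{"type":"array","items":{"type":"number"}}},"hand":{"type":"number"},"newtons":{"type":"number"}},"required":["targets"]}

```bash
mkdir -p pics; cat > h.py <<'E'
import numpy as np, cv2
from rig import env
def cloud(im):
    d=im["depth"]; h,w=d.shape; f=h/2/np.tan(np.radians(im["fovy"])/2)
    u,v=np.meshgrid(np.arange(w),np.arange(h))
    p=np.stack([(u-im["cx"])/f*d,(v-im["cy"])/f*d,d,np.ones_like(d)],-1)
    w_=(p@np.array(im["cam_to_world"]).T)[...,:3]; w_[d==0]=np.nan
    return w_
def save(im,name,s=1.5): cv2.imwrite("pics/"+name,cv2.resize(im["frame"][...,::-1],None,fx=s,fy=s))
E
python3 - <<'E'
from h import *
o=env.observe(); print(o["position"],o["tool_rot"],o["time_s"])
for c in ["scene","side"]:
    im=env.get_image(c); save(im,c+"0.png"); P=cloud(im); np.save(c+"0.npy",P)
    print(c,np.array(im["cam_to_world"]).round(3).tolist(),im["fovy"])
    for t in ["can1","can2","can3","tray_mid","tray_handle","knob_grip","knob_pointer","mark","sleeve","cup","wrench","jar"]:
        for r in env.regions_of(c,t)[:5]:
            q=P[r["pixels"]]; q=q[~np.isnan(q[:,0])]
            if len(q): print(t,round(r["score"],2),np.round(r["point"]),len(q),"med",np.median(q,0).round(3),"min",q.min(0).round(3),"max",q.max(0).round(3))
E
```

```text
[0.14435217 0.53041092 0.23071608] [[-9.64882240e-01  2.62681963e-01 -6.70637593e-04]
 [ 2.62682649e-01  9.64881373e-01 -1.32712291e-03]
 [ 2.98474473e-04 -1.45668218e-03 -9.99998894e-01]] 0.0
scene [[0.817, 0.322, -0.478, 1.056], [0.576, -0.48, 0.662, -0.784], [-0.016, -0.816, -0.578, 0.72], [0.0, 0.0, 0.0, 1.0]] 49.582078181444615
can1 0.97 [255. 218.] 848 med [ 0.567 -0.266  0.067] min [ 0.474 -0.281  0.001] max [ 0.582 -0.147  0.096]
can1 0.88 [248. 139.] 815 med [ 0.402 -0.358  0.068] min [ 0.312 -0.374 -0.001] max [ 0.415 -0.264  0.097]
can1 0.66 [274.  97.] 930 med [ 0.395 -0.47   0.072] min [ 0.297 -0.487 -0.   ] max [ 0.46  -0.389  0.097]
can1 0.65 [276. 164.] 976 med [ 0.512 -0.388  0.065] min [ 0.419 -0.406 -0.001] max [ 0.525 -0.301  0.095]
can1 0.62 [305. 119.] 1200 med [ 0.499 -0.493  0.069] min [ 0.404 -0.512 -0.001] max [ 0.512 -0.443  0.097]
can2 0.97 [255. 218.] 848 med [ 0.567 -0.266  0.067] min [ 0.474 -0.281  0.001] max [ 0.582 -0.147  0.096]
can2 0.88 [248. 139.] 815 med [ 0.402 -0.358  0.068] min [ 0.312 -0.374 -0.001] max [ 0.415 -0.264  0.097]
can2 0.66 [274.
[... 4858 characters left out ...]
468 med [ 0.552 -0.232  0.062] min [ 0.528 -0.359 -0.002] max [ 0.58  -0.22   0.094]
wrench 0.55 [174. 292.] 265 med [ 0.379 -0.188  0.005] min [ 0.3   -0.21  -0.004] max [ 0.448 -0.167  0.011]
wrench 0.4 [348. 249.] 42 med [0.471 0.392 0.062] min [0.461 0.386 0.05 ] max [0.479 0.395 0.064]
jar 0.68 [330. 158.] 976 med [0.664 0.366 0.072] min [ 0.64   0.289 -0.004] max [0.712 0.385 0.084]
jar 0.62 [347. 221.] 654 med [0.532 0.405 0.081] min [0.505 0.371 0.055] max [0.577 0.425 0.107]
jar 0.54 [138. 236.] 157 med [ 0.554 -0.244  0.09 ] min [ 0.533 -0.387  0.001] max [ 0.581 -0.225  0.094]
jar 0.48 [128. 255.] 424 med [ 0.498 -0.357  0.058] min [ 0.471 -0.528 -0.003] max [ 0.531 -0.345  0.094]
```

View pics/scene0.png

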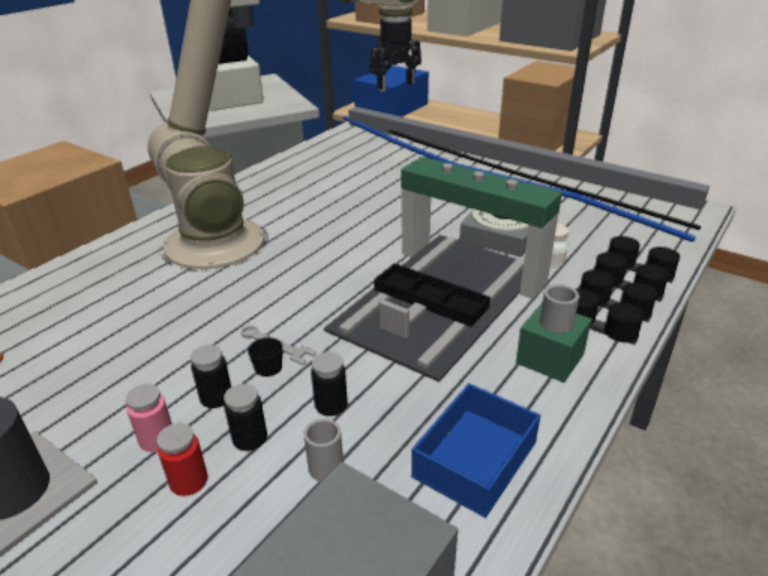

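View pics/side0.png

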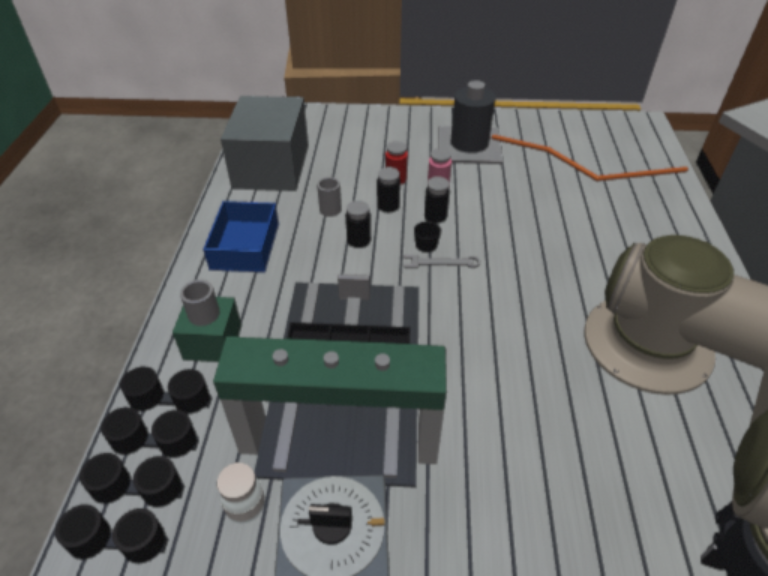

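Seen in the pictures (in 512x384 pixels):
- Candidates in the scene view: lidded cylinders at (218,255), (139,248) and (164,276) are black, so they are the canisters. (97,274) is pink and (119,305) is red, so both are decoys. The sleeve at (213,295), the cup at (180,238) and the black caps on the right have no lid.
- Side view: the knob is at (220,348), with its pointer to the left and the brass marker to the right.

Next I fit these precisely and check with one crop.

```bash
cat >> h.py <<'E'
from scipy.optimize import least_squares
def lids(P,seeds,z=(0.086,0.125),r=0.035):
    out=[]
    for s in seeds:
        m=(np.hypot(P[...,0]-s[0],P[...,1]-s[1])<r)&(P[...,2]>z[0])&(P[...,2]<z[1])
        q=P[m]
        if len(q)<15: out.append(None); continue
        c,_=cv2.minEnclosingCircle(q[:,:2].astype(np.float32)); 
        out.append((np.round([*c,_],4),np.round(np.median(q,0),4),len(q)))
    return out
E
python3 - <<'E'
from h import *
S=[(.557,-.25),(.39,-.345),(.50,-.38)]
for c in ["scene","side"]:
    P=np.load(c+"0.npy"); print(c)
    for l in lids(P,S): print(l)
    # handle top
    for nm,m in {"handle":(abs(P[...,0]-.54)<.06)&(P[...,1]>-.13)&(P[...,1]<-.04)&(P[...,2]>.07)&(P[...,2]<.09),
      "traytop":(abs(P[...,0]-.545)<.15)&(P[...,1]>-.03)&(P[...,1]<.13)&(P[...,2]>.036)&(P[...,2]<.055),
      "beam":(abs(P[...,0]-.545)<.2)&(P[...,1]>.1)&(P[...,1]<.3)&(P[...,2]>.195)&(P[...,2]<.215),
      "bar":(abs(P[...,0]-.535)<.06)&(P[...,1]>.34)&(P[...,1]<.46)&(P[...,2]>.095)&(P[...,2]<.115),
      "box":(abs(P[...,0]-.535)<.12)&(P[...,1]>.3)&(P[...,1]<.52)&(P[...,2]>.045)&(P[...,2]<.06)}.items():
        q=P[m]
        if len(q)>5: print(nm,len(q),cv2.minAreaRect((q[:,:2]*1000).astype(np.float32)),np.median(q,0).round(3))
im=env.get_image("scene"); cv2.imwrite("pics/crop1.png",cv2.resize(im["frame"][215:340,70:250,::-1],None,fx=4,fy=4))
im=env.get_image("side"); cv2.imwrite("pics/crop2.png",cv2.resize(im["frame"][300:384,170:270,::-1],None,fx=6,fy=6,interpolation=2))
E
```

```text
scene
(array([ 0.5543, -0.2523,  0.025 ]), array([ 0.5562, -0.2558,  0.0925]), 262)
(array([ 0.3867, -0.3467,  0.0249]), array([ 0.3904, -0.3489,  0.0934]), 255)
(array([ 0.4957, -0.3787,  0.0251]), array([ 0.499 , -0.38  ,  0.0918]), 306)
handle 120 ((545.7218017578125, -61.97195816040039), (60.11458969116211, 15.300891876220703), 0.5707045793533325) [ 0.548 -0.066  0.079]
traytop 709 ((544.2791137695312, 63.532020568847656), (220.09666442871094, 78.77173614501953), 0.4635870158672333) [0.548 0.059 0.044]
beam 1512 ((542.4746704101562, 230.60540771484375), (316.824951171875, 84.63897705078125), 0.5727484226226807) [0.561 0.219 0.205]
box 490 ((536.8878173828125, 350.9941101074219), (147.21795654296875, 69.37167358398438), 3.60206937789917) [0.539 0.343 0.054]
side
(array([ 0.5561, -0.2501,  0.0252]), array([ 0.5541, -0.2473,  0.0903]), 126)
(array([ 0.3865, -0.343 ,  0.0256]), array([ 0.3874, -0.3399,  0.0911]), 119)
(array([ 0.4979, -0.3759,  0.0256]), array([ 0.4971, -0.374 ,  0.0893]), 99)
handle 98 ((545.1138916015625, -57.427574157714844), (13.613265037536621, 59.172672271728516), 89.80514526367188) [ 0.546 -0.057  0.077]
traytop 318 ((544.6505737304688, 48.50221252441406), (218.13719177246094, 42.15772247314453), 0.3728126287460327) [0.547 0.034 0.043]
beam 4886 ((543.1236572265625, 235.77552795410156), (313.4580078125, 83.12947082519531), 0.42875936627388) [0.538 0.243 0.204]
bar 257 ((531.2318725585938, 398.0907897949219), (55.35551834106445, 16.66373634338379), 0.5671176910400391) [0.531 0.4   0.103]
box 4113 ((554.1997680664062, 395.5296630859375), (194.40049743652344, 139.1699676513672), 6.2501654624938965) [0.53  0.404 0.054]
```

View pics/crop1.png

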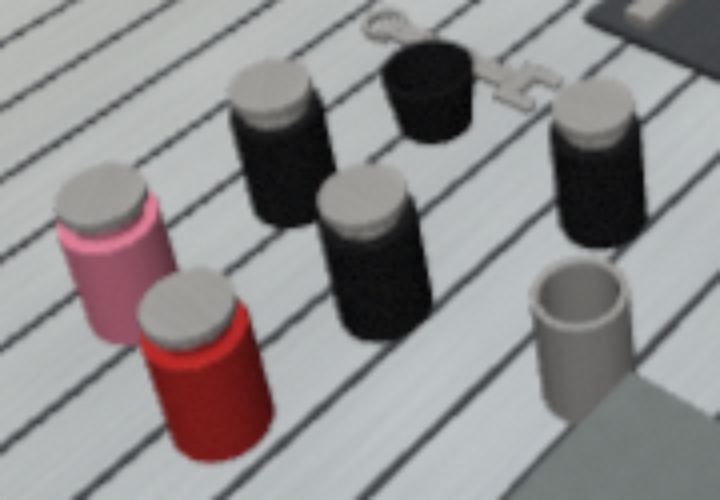

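View pics/crop2.png

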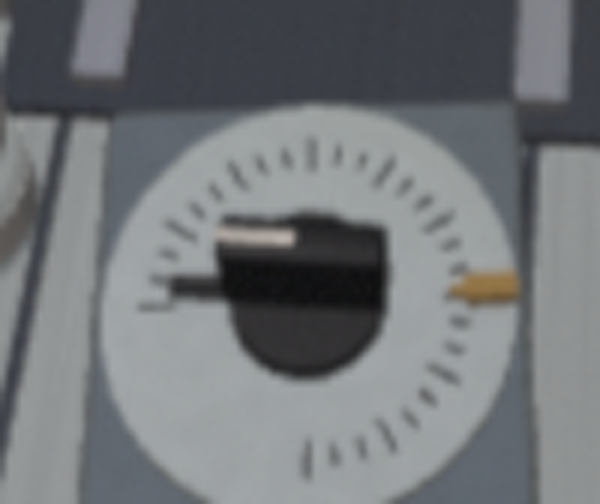

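Crop 1 confirms the three black canisters with steel lids. Crop 2 shows the pointer at the zero tick and the brass marker about 180° clockwise from it. Now I plan the first move.

```bash
cat >> h.py <<'E'
from scipy.spatial.transform import Rotation as Ro
def plan(p,yaw=90):
    o=env.observe(); R=np.array(o["tool_rot"]); a=np.radians(yaw)
    y=np.array([np.cos(a),np.sin(a),0]); z=np.array([0,0,-1.]); T=np.stack([np.cross(y,z),y,z],1)
    s=R.T@(np.array(p)-o["position"])*100; r=Ro.from_matrix(R.T@T).as_rotvec(degrees=True)
    print("t",o["time_s"],"pos",np.round(o["position"],4),"shift",s.round(2),"rot",r.round(2),"F",np.round(o["ft_force"],1))
E
python3 -c "
from h import *
plan((.5552,-.2512,.20))"
```

```text
t 1.4 pos [0.1445 0.5307 0.2313] shift [-60.17 -64.65   3.14] rot [ -0.     0.   -15.23] F [ 0.6 -0.5  0.9]
```

jog_arm:
  targets:
    - [-60.17,-64.65,3.14,0,0,-15.23]
    - [-60.17,-64.65,3.14,0,0,-15.23]
    - [-60.17,-64.65,3.14,0,0,-15.23]
    - [-60.17,-64.65,3.14,0,0,-15.23]
    - [-60.17,-64.65,3.14,0,0,-15.23]
    - [-60.17,-64.65,3.14,0,0,-15.23]
    - [-60.17,-64.65,3.14,0,0,-15.23]
    - [-60.17,-64.65,3.14,0,0,-15.23]
  hand: 0.9

```text
time_s: 2.07
position: [0.2975, 0.2386, 0.2199]
tool_rot: [[-1.0, -0.001, 0.001], [-0.001, 1.0, 0.0], [-0.001, 0.0, -1.0]]
ft_force: [1.7, 0.7, 0.5]
grip_width: 0.0768
gripper_force: 0.0
```

jog_arm:
  targets:
    - [-25.5,-48.0,1.9,0,0,0]
    - [-25.5,-48.0,1.9,0,0,0]
    - [-25.5,-48.0,1.9,0,0,0]
    - [-25.5,-48.0,1.9,0,0,0]
    - [-25.5,-48.0,1.9,0,0,0]
    - [-25.5,-48.0,1.9,0,0,0]
    - [-25.5,-48.0,1.9,0,0,0]
    - [-25.5,-48.0,1.9,0,0,0]

```text
time_s: 2.73
position: [0.454, -0.0561, 0.2081]
tool_rot: [[-1.0, 0.001, 0.001], [0.001, 1.0, -0.0], [-0.001, -0.0, -1.0]]
ft_force: [0.6, 1.4, 0.9]
grip_width: 0.0768
gripper_force: 0.0
```

jog_arm:
  targets:
    - [-11.5,-19.0,0.4,0,0,0]
    - [-11.5,-19.0,0.4,0,0,0]
    - [-11.5,-19.0,0.4,0,0,0]
    - [-11.5,-19.0,0.4,0,0,0]
    - [-11.5,-19.0,0.4,0,0,0]
    - [-11.5,-19.0,0.4,0,0,0]
    - [-11.5,-19.0,0.4,0,0,0]

```text
time_s: 3.32
position: [0.5693, -0.2469, 0.2027]
tool_rot: [[-1.0, 0.003, -0.001], [0.003, 1.0, 0.0], [0.001, 0.0, -1.0]]
ft_force: [-1.1, -0.5, -0.2]
grip_width: 0.077
gripper_force: 0.0
```

```bash
python3 - <<'E'
from h import *
S=[(.5552,-.2512),(.3866,-.345),(.4968,-.3773)]
for c in ["scene","side","wrist"]:
    im=env.get_image(c); P=cloud(im); print(c,[ (l[0].tolist(),l[1][2],l[2]) if l else None for l in lids(P,S)])
save(im,"wrist1.png")
plan((.5552,-.2512,.032))
E
```

```text
scene [([0.5548, -0.2527, 0.025], np.float64(0.0926), 264), ([0.3871, -0.3467, 0.0249], np.float64(0.0935), 253), ([0.4971, -0.3773, 0.0247], np.float64(0.0917), 306)]
side [([0.5541, -0.2502, 0.0254], np.float64(0.0905), 124), ([0.3869, -0.3442, 0.0263], np.float64(0.0911), 118), ([0.4952, -0.3738, 0.0259], np.float64(0.0895), 103)]
wrist [([0.5554, -0.2515, 0.0242], np.float64(0.0925), 2179), None, ([0.4971, -0.3766, 0.0245], np.float64(0.0915), 2706)]
t 3.4667 pos [ 0.5681 -0.2429  0.2041] shift [ 1.28 -0.83 17.21] rot [ 0.03 -0.03  0.03] F [ 0.   0.1 -0.1]
```

View pics/wrist1.png

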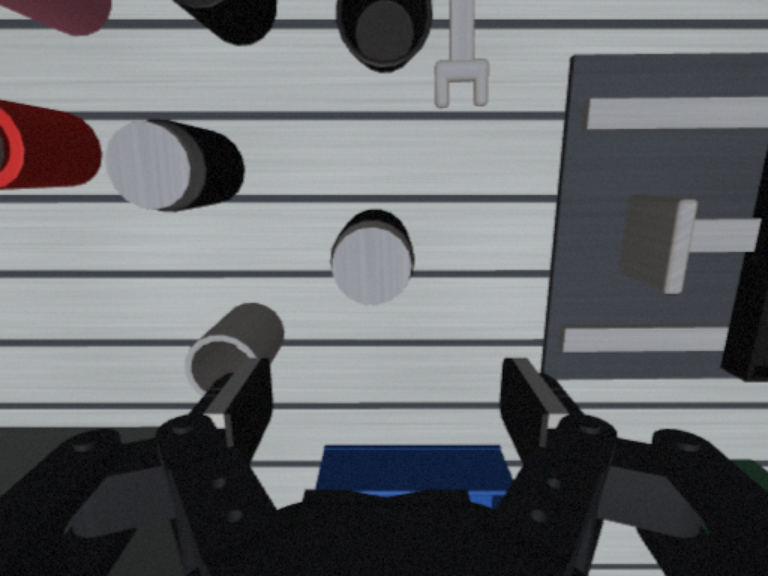

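The wrist view shows can A's lid at about (248,175) with free space either side, and all three cameras agree on it. Descending.

jog_arm:
  targets:
    - [1.28,-0.83,3,0,0,0]
    - [1.28,-0.83,6,0,0,0]
    - [1.28,-0.83,10,0,0,0]
    - [1.28,-0.83,13.5,0,0,0]
    - [1.28,-0.83,16,0,0,0]
    - [1.28,-0.83,17.2,0,0,0]
    - [1.28,-0.83,17.2,0,0,0]
    - [1.28,-0.83,17.2,0,0,0]

```text
time_s: 4.13
position: [0.5556, -0.2512, 0.0328]
tool_rot: [[-1.0, -0.001, -0.0], [-0.001, 1.0, 0.0], [0.0, 0.0, -1.0]]
ft_force: [0.5, 0.6, 0.8]
grip_width: 0.0771
gripper_force: 0.0
```

jog_arm:
  targets:
    - [0,0,0,0,0,0]
    - [0,0,0,0,0,0]
    - [0,0,0,0,0,0]
    - [0,0,0,0,0,0]
    - [0,0,0,0,0,0]
    - [0,0,0,0,0,0]
  hand: 0.4
  newtons: 40

```text
time_s: 4.63
position: [0.5564, -0.2523, 0.034]
tool_rot: [[-1.0, -0.0, 0.003], [-0.0, 1.0, -0.001], [-0.003, -0.001, -1.0]]
ft_force: [-1.2, 1.3, 6.6]
grip_width: 0.053
gripper_force: 41.4
```

jog_arm:
  targets:
    - [0,0,-4,0,0,0]
    - [0,0,-8,0,0,0]
    - [0,0,-12,0,0,0]
    - [-1,4,-14,0,0,0]
    - [-2,8,-14,0,0,0]
    - [-3,12,-14,0,0,0]
    - [-4,16,-14,0,0,0]
    - [-5,20,-14,0,0,0]

```text
time_s: 5.3
position: [0.6051, -0.0521, 0.1729]
tool_rot: [[-1.0, 0.0, 0.001], [0.0, 1.0, -0.0], [-0.001, -0.0, -1.0]]
ft_force: [1.4, -0.9, -2.7]
grip_width: 0.0534
gripper_force: 44.2
```

jog_arm:
  targets:
    - [-0.3,4,0,0,0,0]
    - [-0.6,8,0,0,0,0]
    - [-0.95,11.6,0,0,0,0]
    - [-0.95,11.6,0,0,0,0]
    - [-0.95,11.6,0,0,0,0]

```text
time_s: 5.72
position: [0.6143, 0.0639, 0.1724]
tool_rot: [[-1.0, -0.003, 0.0], [-0.003, 1.0, -0.0], [-0.0, -0.0, -1.0]]
ft_force: [-1.2, -0.8, -2.9]
grip_width: 0.0531
gripper_force: 44.1
```

```bash
python3 - <<'E'
from h import *
im=env.get_image("wrist"); P=cloud(im); save(im,"wrist2.png")
S=[(.5552,-.2512),(.3866,-.345),(.4968,-.3773)]
for c in ["scene","side"]: print([l[0].tolist() if l else None for l in lids(cloud(env.get_image(c)),S)])
m=(abs(P[...,0]-.545)<.15)&(P[...,1]>-.0)&(P[...,1]<.13)&(P[...,2]>.038)&(P[...,2]<.052)
q=P[m]; print(len(q),q.min(0),q.max(0),cv2.minAreaRect((q[:,:2]*1000).astype(np.float32)))
plan((.6155,.065,.06))
E
```

```text
[None, [0.3874, -0.3452, 0.0252], [0.4974, -0.3776, 0.0249]]
[None, [0.3842, -0.3432, 0.0276], [0.4874, -0.3618, 0.0179]]
3010 [0.4556163  0.02813674 0.03813544] [0.62969909 0.10156549 0.04947892] ((542.6708374023438, 64.87537384033203), (174.5751495361328, 72.35061645507812), 0.4134683609008789)
t 5.8667 pos [0.6146 0.0609 0.1723] shift [-0.09  0.41 11.23] rot [-0.02  0.01 -0.06] F [ 0.1  0.4 -3. ]
```

View pics/wrist2.png

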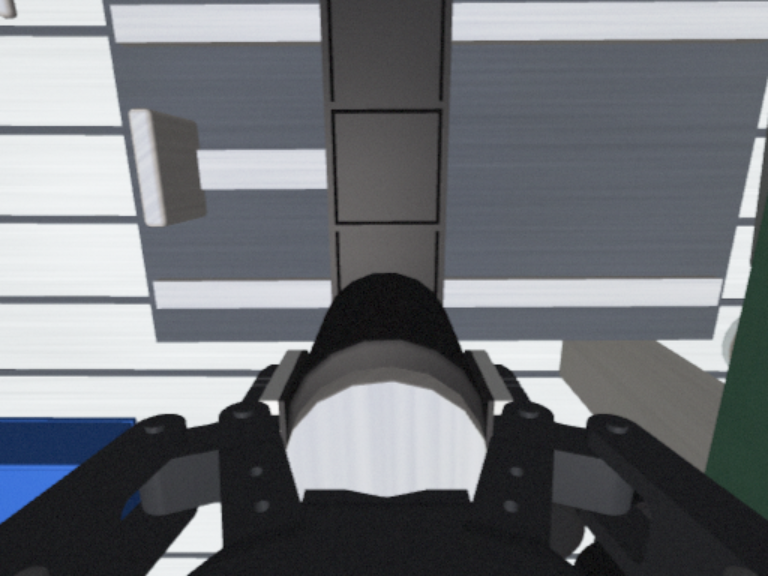

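The can is held straight and sits over the end cell. The tray centre is confirmed at y ≈ 0.065 (cells at px ~(258,30–190)). Lowering and releasing.

jog_arm:
  targets:
    - [-0.09,0.41,3,0,0,0]
    - [-0.09,0.41,6,0,0,0]
    - [-0.09,0.41,8.5,0,0,0]
    - [-0.09,0.41,10.2,0,0,0]
    - [-0.09,0.41,11.0,0,0,0]
    - [-0.09,0.41,11.2,0,0,0]
    - [-0.09,0.41,11.2,0,0,0]

```text
time_s: 6.45
position: [0.6159, 0.065, 0.0604]
tool_rot: [[-1.0, 0.001, 0.001], [0.001, 1.0, -0.0], [-0.001, -0.0, -1.0]]
ft_force: [-0.2, -0.0, -1.9]
grip_width: 0.0534
gripper_force: 44.4
```

jog_arm:
  targets:
    - [0,0,0,0,0,0]
    - [0,0,0,0,0,0]
    - [0,0,0,0,0,0]
    - [0,0,0,0,0,0]
  hand: 0.85

```text
time_s: 6.78
position: [0.6159, 0.0659, 0.0607]
tool_rot: [[-1.0, 0.0, 0.001], [0.0, 1.0, -0.0], [-0.001, -0.0, -1.0]]
ft_force: [0.1, -0.1, 0.5]
grip_width: 0.0726
gripper_force: 0.0
```

jog_arm:
  targets:
    - [0,0,-3,0,0,0]
    - [0,0,-6,0,0,0]
    - [0,0,-10,0,0,0]
    - [0,0,-13,0,0,0]
    - [0,0,-14,0,0,0]
    - [0,0,-14,0,0,0]

```text
time_s: 7.28
position: [0.6166, 0.066, 0.2032]
tool_rot: [[-1.0, -0.0, 0.006], [-0.0, 1.0, -0.001], [-0.006, -0.001, -1.0]]
ft_force: [1.2, 0.9, -0.1]
grip_width: 0.0722
gripper_force: 0.0
```

```bash
python3 - <<'E'
from h import *
S=[(.6155,.065),(.3866,-.345),(.4968,-.3773)]
for c in ["wrist","scene","side"]: print([(l[0].tolist(),l[1][2]) if l else None for l in lids(cloud(env.get_image(c)),S)])
plan((.497,-.3773,.20))
E
```

```text
[([0.6142, 0.0658, 0.0268], np.float64(0.1183)), None, None]
[([0.6151, 0.0624, 0.0278], np.float64(0.1081)), ([0.3868, -0.3465, 0.0263], np.float64(0.0936)), ([0.4976, -0.3784, 0.0254], np.float64(0.0916))]
[([0.6134, 0.0698, 0.027], np.float64(0.1147)), ([0.3869, -0.3426, 0.0259], np.float64(0.0909)), ([0.4964, -0.3756, 0.0276], np.float64(0.0894))]
t 7.4333 pos [0.6149 0.066  0.1982] shift [ 11.79 -44.33  -0.15] rot [ 0.01 -0.18 -0.  ] F [ 0.3  0.4 -0.2]
```

jog_arm:
  targets:
    - [11.8,-44.3,-0.2,0,0,0]
    - [11.8,-44.3,-0.2,0,0,0]
    - [11.8,-44.3,-0.2,0,0,0]
    - [11.8,-44.3,-0.2,0,0,0]
    - [11.8,-44.3,-0.2,0,0,0]
    - [11.8,-44.3,-0.2,0,0,0]
    - [11.8,-44.3,-0.2,0,0,0]
    - [11.8,-44.3,-0.2,0,0,0]

```text
time_s: 8.1
position: [0.5284, -0.2576, 0.1995]
tool_rot: [[-1.0, 0.0, -0.003], [0.0, 1.0, 0.002], [0.003, 0.002, -1.0]]
ft_force: [0.6, 0.2, 0.2]
grip_width: 0.0726
gripper_force: 0.0
```

jog_arm:
  targets:
    - [3.1,-11.5,0,0,0,0]
    - [3.1,-11.5,0,0,0,0]
    - [3.1,-11.5,0,0,0,0]
    - [3.1,-11.5,0,0,0,0]
    - [3.1,-11.5,0,0,0,0]
    - [3.1,-11.5,0,0,0,0]

```text
time_s: 8.6
position: [0.4986, -0.3704, 0.1999]
tool_rot: [[-1.0, 0.0, -0.002], [0.0, 1.0, 0.003], [0.002, 0.003, -1.0]]
ft_force: [0.5, 0.3, -0.5]
grip_width: 0.0725
gripper_force: 0.0
```

```bash
python3 - <<'E'
from h import *
S=[(.3866,-.345),(.4968,-.3773)]
for c in ["wrist"]: print([(l[0].tolist(),l[1][2]) if l else None for l in lids(cloud(env.get_image(c)),S)])
plan((.497,-.377,.033))
E
```

```text
[([0.3881, -0.3449, 0.024], np.float64(0.0931)), ([0.4975, -0.3769, 0.0241], np.float64(0.0916))]
t 8.65 pos [ 0.4989 -0.3699  0.2004] shift [ 0.17 -0.74 16.74] rot [ 0.11 -0.08  0.06] F [ 0.7 -0.   0.1]
```

jog_arm:
  targets:
    - [0.15,-0.73,3,0,0,0]
    - [0.15,-0.73,6,0,0,0]
    - [0.15,-0.73,10,0,0,0]
    - [0.15,-0.73,13.5,0,0,0]
    - [0.15,-0.73,16,0,0,0]
    - [0.15,-0.73,16.8,0,0,0]
    - [0.15,-0.73,16.8,0,0,0]
    - [0.15,-0.73,16.8,0,0,0]

```text
time_s: 9.32
position: [0.4981, -0.3781, 0.0347]
tool_rot: [[-1.0, -0.001, 0.001], [-0.001, 1.0, -0.001], [-0.001, -0.001, -1.0]]
ft_force: [1.0, -0.5, 1.1]
grip_width: 0.0725
gripper_force: 0.0
```

jog_arm:
  targets:
    - [0,0,0,0,0,0]
    - [0,0,0,0,0,0]
    - [0,0,0,0,0,0]
    - [0,0,0,0,0,0]
    - [0,0,0,0,0,0]
    - [0,0,0,0,0,0]
  hand: 0.4
  newtons: 40

```text
time_s: 9.82
position: [0.4982, -0.3788, 0.0358]
tool_rot: [[-1.0, -0.0, 0.003], [-0.0, 1.0, -0.002], [-0.003, -0.002, -1.0]]
ft_force: [0.2, 2.0, 7.6]
grip_width: 0.0531
gripper_force: 41.8
```

jog_arm:
  targets:
    - [0,0,-4,0,0,0]
    - [0,0,-8,0,0,0]
    - [0,0,-12,0,0,0]
    - [-0.5,4,-14,0,0,0]
    - [-1,8,-14,0,0,0]
    - [-1.5,12,-14,0,0,0]
    - [-2,16,-14,0,0,0]
    - [-2.5,20,-14,0,0,0]

```text
time_s: 10.48
position: [0.5219, -0.1765, 0.1742]
tool_rot: [[-1.0, 0.0, 0.001], [0.0, 1.0, -0.0], [-0.001, -0.0, -1.0]]
ft_force: [0.5, -1.0, -3.8]
grip_width: 0.0535
gripper_force: 45.0
```

jog_arm:
  targets:
    - [-0.5,4,0,0,0,0]
    - [-1,8,0,0,0,0]
    - [-1.5,12,0,0,0,0]
    - [-2,16,0,0,0,0]
    - [-2.3,20,0,0,0,0]
    - [-2.3,24,0,0,0,0]
    - [-2.3,24,0,0,0,0]
    - [-2.3,24,0,0,0,0]

```text
time_s: 11.15
position: [0.5449, 0.0635, 0.174]
tool_rot: [[-1.0, -0.004, 0.0], [-0.004, 1.0, -0.0], [-0.0, -0.0, -1.0]]
ft_force: [-0.1, 0.3, -3.0]
grip_width: 0.053
gripper_force: 44.8
```

```bash
python3 - <<'E'
from h import *
env.get_image("wrist")
plan((.5446,.065,.0605))
E
```

```text
t 11.2 pos [0.5451 0.0621 0.1739] shift [ 0.05  0.3  11.34] rot [-0.03  0.02  0.1 ] F [-0.5 -0.4 -3.5]
```

jog_arm:
  targets:
    - [0,0.3,3,0,0,0]
    - [0,0.3,6,0,0,0]
    - [0,0.3,8.5,0,0,0]
    - [0,0.3,10.2,0,0,0]
    - [0,0.3,11.1,0,0,0]
    - [0,0.3,11.3,0,0,0]
    - [0,0.3,11.3,0,0,0]

```text
time_s: 11.78
position: [0.5456, 0.0633, 0.0611]
tool_rot: [[-1.0, 0.002, 0.001], [0.002, 1.0, -0.0], [-0.001, -0.0, -1.0]]
ft_force: [-0.1, 0.1, -2.7]
grip_width: 0.0533
gripper_force: 46.6
```

jog_arm:
  targets:
    - [0,0,0,0,0,0]
    - [0,0,0,0,0,0]
    - [0,0,0,0,0,0]
    - [0,0,0,0,0,0]
  hand: 0.85

```text
time_s: 12.12
position: [0.5456, 0.0643, 0.061]
tool_rot: [[-1.0, 0.0, 0.001], [0.0, 1.0, -0.0], [-0.001, -0.0, -1.0]]
ft_force: [0.1, 0.5, -0.2]
grip_width: 0.0727
gripper_force: 0.0
```

jog_arm:
  targets:
    - [0,0,-3,0,0,0]
    - [0,0,-6,0,0,0]
    - [0,0,-10,0,0,0]
    - [0,0,-13,0,0,0]
    - [0,0,-14,0,0,0]
    - [0,0,-14,0,0,0]

```text
time_s: 12.62
position: [0.5464, 0.0645, 0.2037]
tool_rot: [[-1.0, -0.0, 0.006], [-0.0, 1.0, -0.001], [-0.006, -0.001, -1.0]]
ft_force: [-0.0, 0.2, 0.4]
grip_width: 0.0723
gripper_force: 0.0
```

```bash
python3 - <<'E'
from h import *
S=[(.6155,.065),(.545,.065),(.3866,-.345)]
for c in ["wrist","scene","side"]: print([(l[0].tolist(),l[1][2]) if l else None for l in lids(cloud(env.get_image(c)),S)])
plan((.388,-.345,.20))
E
```

```text
[([0.6141, 0.0659, 0.027], np.float64(0.1182)), ([0.5438, 0.064, 0.027], np.float64(0.1174)), None]
[([0.6124, 0.0615, 0.0288], np.float64(0.1086)), ([0.5445, 0.0618, 0.0287], np.float64(0.1079)), ([0.3874, -0.3462, 0.0249], np.float64(0.0933))]
[([0.6132, 0.0684, 0.0268], np.float64(0.1151)), ([0.5437, 0.0673, 0.0268], np.float64(0.1142)), ([0.3867, -0.3435, 0.0254], np.float64(0.091))]
t 12.7667 pos [0.5447 0.0646 0.1993] shift [ 15.67 -40.96  -0.05] rot [ 0.01 -0.12 -0.  ] F [ 0.3 -0.2 -1.1]
```

jog_arm:
  targets:
    - [15.7,-41,0,0,0,0]
    - [15.7,-41,0,0,0,0]
    - [15.7,-41,0,0,0,0]
    - [15.7,-41,0,0,0,0]
    - [15.7,-41,0,0,0,0]
    - [15.7,-41,0,0,0,0]
    - [15.7,-41,0,0,0,0]
    - [15.7,-41,0,0,0,0]

```text
time_s: 13.43
position: [0.4246, -0.248, 0.1991]
tool_rot: [[-1.0, 0.0, -0.002], [0.0, 1.0, 0.002], [0.002, 0.002, -1.0]]
ft_force: [1.0, 0.1, 0.5]
grip_width: 0.0722
gripper_force: 0.0
```

jog_arm:
  targets:
    - [3.7,-9.7,0,0,0,0]
    - [3.7,-9.7,0,0,0,0]
    - [3.7,-9.7,0,0,0,0]
    - [3.7,-9.7,0,0,0,0]
    - [3.7,-9.7,0,0,0,0]
    - [3.7,-9.7,0,0,0,0]

```text
time_s: 13.93
position: [0.3891, -0.3427, 0.1995]
tool_rot: [[-1.0, -0.0, -0.001], [-0.0, 1.0, 0.002], [0.001, 0.002, -1.0]]
ft_force: [-0.9, 1.4, 0.0]
grip_width: 0.0728
gripper_force: 0.0
```

```bash
python3 - <<'E'
from h import *
S=[(.388,-.345)]
for c in ["wrist"]: print([(l[0].tolist(),l[1][2]) if l else None for l in lids(cloud(env.get_image(c)),S)])
plan((.388,-.345,.033))
E
```

```text
[([0.3877, -0.3449, 0.024], np.float64(0.0932))]
t 13.9833 pos [ 0.3893 -0.3425  0.1998] shift [ 0.12 -0.27 16.68] rot [ 0.09 -0.05  0.06] F [-0.6  1.6 -0.4]
```

jog_arm:
  targets:
    - [0.12,-0.25,3,0,0,0]
    - [0.12,-0.25,6,0,0,0]
    - [0.12,-0.25,10,0,0,0]
    - [0.12,-0.25,13.5,0,0,0]
    - [0.12,-0.25,16,0,0,0]
    - [0.12,-0.25,16.7,0,0,0]
    - [0.12,-0.25,16.7,0,0,0]
    - [0.12,-0.25,16.7,0,0,0]

```text
time_s: 14.65
position: [0.3886, -0.3461, 0.0345]
tool_rot: [[-1.0, -0.001, 0.001], [-0.001, 1.0, -0.001], [-0.001, -0.001, -1.0]]
ft_force: [-0.3, 0.1, 0.6]
grip_width: 0.0727
gripper_force: 0.0
```

jog_arm:
  targets:
    - [0,0,0,0,0,0]
    - [0,0,0,0,0,0]
    - [0,0,0,0,0,0]
    - [0,0,0,0,0,0]
    - [0,0,0,0,0,0]
    - [0,0,0,0,0,0]
  hand: 0.4
  newtons: 40

```text
time_s: 15.15
position: [0.3886, -0.3467, 0.0354]
tool_rot: [[-1.0, -0.0, 0.002], [-0.0, 1.0, -0.002], [-0.002, -0.002, -1.0]]
ft_force: [0.6, 1.3, 6.4]
grip_width: 0.0532
gripper_force: 41.2
```

jog_arm:
  targets:
    - [0,0,-4,0,0,0]
    - [0,0,-8,0,0,0]
    - [0,0,-12,0,0,0]
    - [-1,4,-14,0,0,0]
    - [-2,8,-14,0,0,0]
    - [-3,12,-14,0,0,0]
    - [-4,16,-14,0,0,0]
    - [-5,20,-14,0,0,0]

```text
time_s: 15.82
position: [0.4373, -0.1463, 0.1746]
tool_rot: [[-1.0, 0.001, 0.001], [0.001, 1.0, -0.001], [-0.001, -0.001, -1.0]]
ft_force: [1.2, -0.0, -3.7]
grip_width: 0.0531
gripper_force: 44.9
```

jog_arm:
  targets:
    - [-1,4,0,0,0,0]
    - [-2,8,0,0,0,0]
    - [-3,12,0,0,0,0]
    - [-3.6,16,0,0,0,0]
    - [-3.6,20,0,0,0,0]
    - [-3.6,20.7,0,0,0,0]
    - [-3.6,20.7,0,0,0,0]
    - [-3.6,20.7,0,0,0,0]

```text
time_s: 16.48
position: [0.4733, 0.0588, 0.1741]
tool_rot: [[-1.0, -0.001, 0.001], [-0.001, 1.0, -0.001], [-0.001, -0.001, -1.0]]
ft_force: [0.5, -0.8, -2.7]
grip_width: 0.053
gripper_force: 44.7
```

```bash
python3 - <<'E'
from h import *
env.get_image("wrist")
plan((.4736,.0645,.0605))
E
```

```text
t 16.5333 pos [0.4734 0.0581 0.1739] shift [-1.000e-02  6.400e-01  1.134e+01] rot [-0.02  0.04 -0.02] F [-0.2 -0.4 -2.9]
```

jog_arm:
  targets:
    - [0,0.64,3,0,0,0]
    - [0,0.64,6,0,0,0]
    - [0,0.64,8.5,0,0,0]
    - [0,0.64,10.2,0,0,0]
    - [0,0.64,11.1,0,0,0]
    - [0,0.64,11.3,0,0,0]
    - [0,0.64,11.3,0,0,0]

```text
time_s: 17.12
position: [0.4737, 0.064, 0.061]
tool_rot: [[-1.0, 0.002, 0.0], [0.002, 1.0, -0.0], [-0.0, -0.0, -1.0]]
ft_force: [-0.4, -0.2, -2.6]
grip_width: 0.0532
gripper_force: 46.1
```

jog_arm:
  targets:
    - [0,0,0,0,0,0]
    - [0,0,0,0,0,0]
    - [0,0,0,0,0,0]
    - [0,0,0,0,0,0]
  hand: 0.85

```text
time_s: 17.45
position: [0.4737, 0.065, 0.0609]
tool_rot: [[-1.0, 0.0, 0.001], [0.0, 1.0, -0.0], [-0.001, -0.0, -1.0]]
ft_force: [-0.6, -0.3, -0.3]
grip_width: 0.0725
gripper_force: 0.0
```

jog_arm:
  targets:
    - [0,0,-3,0,0,0]
    - [0,0,-6,0,0,0]
    - [0,0,-9,0,0,0]
    - [0,0,-9,0,0,0]
    - [0,0,-9,0,0,0]

```text
time_s: 17.87
position: [0.474, 0.0652, 0.1518]
tool_rot: [[-1.0, -0.0, 0.004], [-0.0, 1.0, -0.0], [-0.004, -0.0, -1.0]]
ft_force: [0.5, -1.3, -0.2]
grip_width: 0.0723
gripper_force: 0.0
```

jog_arm:
  targets:
    - [0,0,0,0,0,0]
    - [0,0,0,0,0,0]
    - [0,0,0,0,0,0]
    - [0,0,0,0,0,0]
    - [0,0,0,0,0,0]
    - [0,0,0,0,0,0]
  hand: 0

```text
time_s: 18.37
position: [0.4733, 0.0652, 0.1502]
tool_rot: [[-1.0, -0.0, -0.001], [-0.0, 1.0, 0.0], [0.001, 0.0, -1.0]]
ft_force: [1.0, 0.3, 0.8]
grip_width: 0.0007
gripper_force: 0.0
```

```bash
python3 - <<'E'
from h import *
S=[(.6155,.065),(.545,.065),(.4736,.065)]
for c in ["wrist","scene","side"]: print([(l[0].tolist(),l[1][2]) if l else None for l in lids(cloud(env.get_image(c)),S)])
plan((.4735,.065,.123))
E
```

```text
[None, ([0.5366, 0.0647, 0.0198], np.float64(0.1174)), ([0.4724, 0.0645, 0.027], np.float64(0.1189))]
[([0.6132, 0.0617, 0.0278], np.float64(0.1095)), ([0.5441, 0.0601, 0.0276], np.float64(0.1086)), ([0.4725, 0.0615, 0.0277], np.float64(0.1069))]
[([0.6135, 0.0685, 0.0268], np.float64(0.1152)), ([0.5439, 0.0673, 0.0266], np.float64(0.1143)), ([0.4716, 0.0687, 0.0269], np.float64(0.1157))]
t 18.5167 pos [0.4734 0.0652 0.1504] shift [-0.01 -0.02  2.74] rot [-0.   -0.01  0.01] F [ 0.   0.2 -0.9]
```

jog_arm:
  targets:
    - [0,0,1.5,0,0,0]
    - [0,0,2.7,0,0,0]
    - [0,0,3.0,0,0,0]
    - [0,0,3.2,0,0,0]
    - [0,0,3.5,0,0,0]
    - [0,0,3.7,0,0,0]
    - [0,0,3.9,0,0,0]
    - [0,0,4.0,0,0,0]

```text
time_s: 19.18
position: [0.4735, 0.0652, 0.1114]
tool_rot: [[-1.0, -0.0, 0.001], [-0.0, 1.0, -0.0], [-0.001, -0.0, -1.0]]
ft_force: [-3.3, 0.2, 6.1]
grip_width: -0.0001
gripper_force: 2.9
```

jog_arm:
  targets:
    - [0,0,0.05,0,0,0]
    - [0,0,0.1,0,0,0]
    - [0,0,0.1,0,0,0]

```text
time_s: 19.43
position: [0.4735, 0.0652, 0.1104]
tool_rot: [[-1.0, -0.0, 0.001], [-0.0, 1.0, -0.0], [-0.001, -0.0, -1.0]]
ft_force: [-3.0, 0.6, 4.0]
grip_width: -0.0001
gripper_force: 2.1
```

jog_arm:
  targets:
    - [0,0,0.1,0,0,0]
    - [0,0,0.2,0,0,0]
    - [0,0,0.2,0,0,0]
    - [0,0,0.2,0,0,0]

```text
time_s: 19.77
position: [0.4736, 0.0653, 0.1091]
tool_rot: [[-1.0, -0.0, 0.002], [-0.0, 1.0, -0.0], [-0.002, -0.0, -1.0]]
ft_force: [-4.4, 0.0, 12.7]
grip_width: -0.0002
gripper_force: 6.3
```

jog_arm:
  targets:
    - [0,0,0.1,0,0,0]
    - [0,0,0.2,0,0,0]
    - [0,0,0.2,0,0,0]
    - [0,0,0.2,0,0,0]

```text
time_s: 20.1
position: [0.4741, 0.0653, 0.1089]
tool_rot: [[-1.0, -0.0, 0.004], [-0.0, 1.0, -0.001], [-0.004, -0.001, -1.0]]
ft_force: [-9.8, 0.9, 31.6]
grip_width: 0.0004
gripper_force: 16.0
```

jog_arm:
  targets:
    - [0,0,-1.5,0,0,0]
    - [0,0,-3.4,0,0,0]
    - [-3.5,0,-3.4,0,0,0]
    - [-7.05,0,-3.4,0,0,0]
    - [-7.05,0,-3.4,0,0,0]
    - [-7.05,0,-3.4,0,0,0]

```text
time_s: 20.6
position: [0.545, 0.0651, 0.1395]
tool_rot: [[-1.0, -0.0, 0.001], [-0.0, 1.0, -0.0], [-0.001, -0.0, -1.0]]
ft_force: [-0.1, 0.1, -1.7]
grip_width: 0.0003
gripper_force: 0.0
```

jog_arm:
  targets:
    - [0,0,1.5,0,0,0]
    - [0,0,2.0,0,0,0]
    - [0,0,2.3,0,0,0]
    - [0,0,2.6,0,0,0]
    - [0,0,2.8,0,0,0]
    - [0,0,3.0,0,0,0]
    - [0,0,3.15,0,0,0]
    - [0,0,3.15,0,0,0]

```text
time_s: 21.27
position: [0.5434, 0.0653, 0.1092]
tool_rot: [[-1.0, -0.0, 0.0], [-0.0, 1.0, -0.0], [-0.0, -0.0, -1.0]]
ft_force: [-1.8, -0.2, 6.3]
grip_width: -0.0001
gripper_force: 3.2
```

jog_arm:
  targets:
    - [0,0,0.1,0,0,0]
    - [0,0,0.15,0,0,0]
    - [0,0,0.15,0,0,0]
    - [0,0,0.15,0,0,0]

```text
time_s: 21.6
position: [0.5436, 0.0653, 0.1091]
tool_rot: [[-1.0, -0.0, 0.002], [-0.0, 1.0, -0.0], [-0.002, -0.0, -1.0]]
ft_force: [-6.9, 1.3, 18.3]
grip_width: 0.0001
gripper_force: 9.2
```

jog_arm:
  targets:
    - [0,0,0.1,0,0,0]
    - [0,0,0.1,0,0,0]
    - [0,0,-1.5,0,0,0]
    - [0,0,-3.4,0,0,0]
    - [-3.5,0,-3.4,0,0,0]
    - [-7.05,0,-3.4,0,0,0]
    - [-7.05,0,-3.4,0,0,0]
    - [-7.05,0,-3.4,0,0,0]

```text
time_s: 22.27
position: [0.6149, 0.0651, 0.1402]
tool_rot: [[-1.0, -0.0, -0.0], [-0.0, 1.0, 0.0], [0.0, 0.0, -1.0]]
ft_force: [0.3, -0.1, -0.9]
grip_width: -0.0004
gripper_force: 0.0
```

jog_arm:
  targets:
    - [0,0,1.5,0,0,0]
    - [0,0,2.0,0,0,0]
    - [0,0,2.3,0,0,0]
    - [0,0,2.6,0,0,0]
    - [0,0,2.8,0,0,0]
    - [0,0,3.0,0,0,0]
    - [0,0,3.2,0,0,0]
    - [0,0,3.2,0,0,0]

```text
time_s: 22.93
position: [0.6137, 0.0653, 0.1094]
tool_rot: [[-1.0, -0.0, -0.0], [-0.0, 1.0, -0.0], [0.0, -0.0, -1.0]]
ft_force: [-2.5, 1.0, 2.5]
grip_width: -0.0003
gripper_force: 1.4
```

jog_arm:
  targets:
    - [0,0,0.1,0,0,0]
    - [0,0,0.2,0,0,0]
    - [0,0,0.2,0,0,0]
    - [0,0,0.2,0,0,0]

```text
time_s: 23.27
position: [0.6143, 0.0653, 0.1092]
tool_rot: [[-1.0, -0.0, 0.002], [-0.0, 1.0, -0.0], [-0.002, -0.0, -1.0]]
ft_force: [-5.1, 0.1, 16.1]
grip_width: 0.0001
gripper_force: 8.0
```

jog_arm:
  targets:
    - [0,0,0.1,0,0,0]
    - [0,0,0.12,0,0,0]
    - [0,0,-2,0,0,0]
    - [0,0,-5,0,0,0]
    - [2.5,-4,-5,0,0,0]
    - [5,-8,-5,0,0,0]
    - [6.9,-12,-5,0,0,0]
    - [6.9,-12.5,-5,0,0,0]

```text
time_s: 23.93
position: [0.543, -0.0626, 0.1571]
tool_rot: [[-1.0, 0.002, -0.0], [0.002, 1.0, -0.001], [0.0, -0.001, -1.0]]
ft_force: [1.2, -0.7, -0.3]
grip_width: -0.0002
gripper_force: 0.0
```

jog_arm:
  targets:
    - [0,0,0,0,0,0]
    - [0,0,0,0,0,0]
    - [0,0,0,0,0,0]
  hand: 0.6

```text
time_s: 24.18
position: [0.5455, -0.0593, 0.1568]
tool_rot: [[-1.0, -0.0, 0.0], [-0.0, 1.0, 0.0], [-0.0, 0.0, -1.0]]
ft_force: [0.6, -0.9, -0.4]
grip_width: 0.0355
gripper_force: 0.0
```

```bash
python3 - <<'E'
from h import *
S=[(.6155,.065),(.545,.065),(.4736,.065)]
for c in ["wrist","scene","side"]:
    im=env.get_image(c); P=cloud(im); print(c,[(l[0].tolist(),l[1][2]) if l else None for l in lids(P,S)])
    m=(abs(P[...,0]-.545)<.04)&(P[...,1]>-.12)&(P[...,1]<-.03)&(P[...,2]>.074)&(P[...,2]<.085); q=P[m]
    if len(q)>5: print(cv2.minAreaRect((q[:,:2]*1000).astype(np.float32)))
    if c=="side": save(im,"side2.png")
plan((.5453,-.060,.045))
E
```

```text
wrist [([0.614, 0.065, 0.0269], np.float64(0.1084)), ([0.5441, 0.0633, 0.0271], np.float64(0.109)), ([0.4727, 0.0639, 0.0271], np.float64(0.1089))]
((545.70654296875, -60.58993911743164), (59.263572692871094, 11.341191291809082), 0.22175295650959015)
scene [([0.6133, 0.0602, 0.0278], np.float64(0.1063)), ([0.5444, 0.0603, 0.0274], np.float64(0.1064)), ([0.4743, 0.0589, 0.0272], np.float64(0.0992))]
((546.0720825195312, -63.25188446044922), (60.281333923339844, 14.871801376342773), 3.616384267807007)
side [([0.6137, 0.0688, 0.0268], np.float64(0.1066)), ([0.5442, 0.0676, 0.0276], np.float64(0.1065)), ([0.4723, 0.0674, 0.0266], np.float64(0.1068))]
((545.6079711914062, -57.75379943847656), (15.672529220581055, 58.5405158996582), 83.43781280517578)
t 24.3333 pos [ 0.5457 -0.0588  0.1565] shift [ 0.04 -0.12 11.15] rot [0.01 0.   0.09] F [0.7 0.6 0.5]
```

View pics/side2.png

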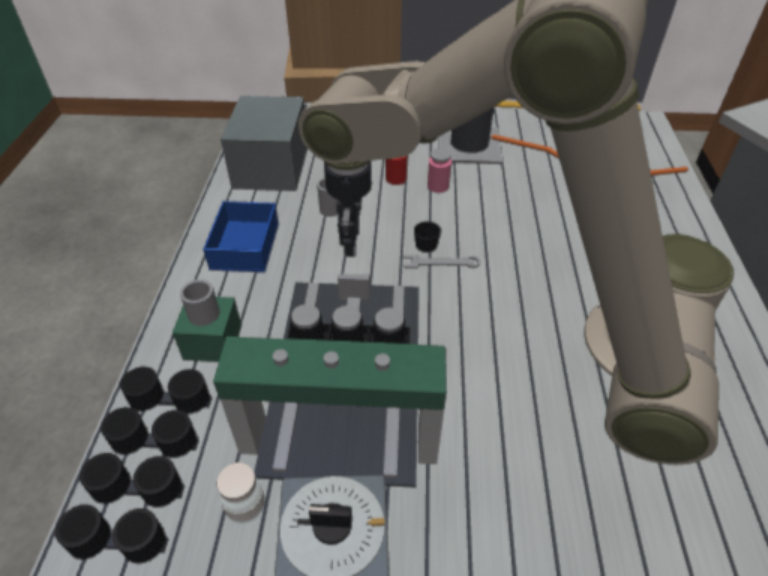

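Side view: all three cans stand in their cells (~(205–260,213)) with lids home at 0.109 m. Now I grip the handle.

jog_arm:
  targets:
    - [0,-0.1,3,0,0,0]
    - [0,-0.15,6,0,0,0]
    - [0,-0.17,9,0,0,0]
    - [0,-0.17,10.5,0,0,0]
    - [0,-0.17,11.1,0,0,0]
    - [0,-0.17,11.1,0,0,0]

```text
time_s: 24.83
position: [0.5451, -0.0607, 0.0444]
tool_rot: [[-1.0, -0.001, -0.002], [-0.001, 1.0, 0.001], [0.002, 0.001, -1.0]]
ft_force: [0.7, 0.4, 0.4]
grip_width: 0.0512
gripper_force: 0.0
```

jog_arm:
  targets:
    - [0,0,0,0,0,0]
    - [0,0,0,0,0,0]
    - [0,0,0,0,0,0]
    - [0,0,0,0,0,0]
    - [0,0,0,0,0,0]
  hand: 0
  newtons: 40

```text
time_s: 25.25
position: [0.546, -0.0616, 0.0468]
tool_rot: [[-1.0, -0.001, 0.002], [-0.001, 1.0, -0.001], [-0.002, -0.001, -1.0]]
ft_force: [-1.0, 1.5, 6.0]
grip_width: 0.0111
gripper_force: 40.8
```

jog_arm:
  targets:
    - [0,0.5,0,0,0,0]
    - [0,1.5,0,0,0,0]
    - [0,3,0,0,0,0]
    - [0,5,0,0,0,0]
    - [0,7,0,0,0,0]
    - [0.1,9,0,0,0,0]
    - [0.1,11,0,0,0,0]
    - [0.1,13,0,0,0,0]

```text
time_s: 25.92
position: [0.5449, 0.0687, 0.0468]
tool_rot: [[-1.0, -0.0, 0.002], [-0.0, 1.0, -0.002], [-0.002, -0.002, -1.0]]
ft_force: [-1.6, -5.1, 6.3]
grip_width: 0.0116
gripper_force: 40.7
```

jog_arm:
  targets:
    - [0,1.2,0,0,0,0]
    - [0,2,0,0,0,0]
    - [0,2.5,0,0,0,0]
    - [0,3,0,0,0,0]
    - [0,3.4,0,0,0,0]
    - [0,3.7,0,0,0,0]
    - [0,3.9,0,0,0,0]
    - [0,3.9,0,0,0,0]

```text
time_s: 26.58
position: [0.5446, 0.1078, 0.0468]
tool_rot: [[-1.0, -0.001, 0.001], [-0.001, 1.0, -0.0], [-0.001, -0.0, -1.0]]
ft_force: [-2.4, 0.7, 8.2]
grip_width: 0.0114
gripper_force: 41.0
```

jog_arm:
  targets:
    - [0,0.2,0,0,0,0]
    - [0,0.4,0,0,0,0]
    - [0,0.6,0,0,0,0]
    - [0,0.6,0,0,0,0]
    - [0,0.6,0,0,0,0]

```text
time_s: 27.0
position: [0.5446, 0.1093, 0.0468]
tool_rot: [[-1.0, -0.0, 0.0], [-0.0, 1.0, -0.007], [-0.0, -0.007, -1.0]]
ft_force: [-6.0, -26.8, 9.6]
grip_width: 0.0114
gripper_force: 42.6
```

jog_arm:
  targets:
    - [0,0.2,0,0,0,0]
    - [0,0.4,0,0,0,0]
    - [0,0.6,0,0,0,0]
    - [0,0.6,0,0,0,0]
    - [0,0.6,0,0,0,0]

```text
time_s: 27.42
position: [0.5446, 0.1094, 0.0468]
tool_rot: [[-1.0, 0.0, -0.002], [0.0, 1.0, -0.017], [0.002, -0.017, -1.0]]
ft_force: [-8.8, -62.9, 12.4]
grip_width: 0.0117
gripper_force: 53.1
```

jog_arm:
  targets:
    - [0,-0.4,0,0,0,0]
    - [0,-0.8,0,0,0,0]
    - [0,-1.1,0,0,0,0]
    - [0,-1.1,0,0,0,0]

```text
time_s: 27.75
position: [0.5446, 0.1076, 0.0468]
tool_rot: [[-1.0, 0.0, 0.001], [0.0, 1.0, -0.001], [-0.001, -0.001, -1.0]]
ft_force: [-3.3, -3.3, 8.0]
grip_width: 0.011
gripper_force: 41.5
```

jog_arm:
  targets:
    - [0,0,0,0,0,0]
    - [0,0,0,0,0,0]
    - [0,0,0,0,0,0]
    - [0,0,0,0,0,0]
  hand: 0.45

```text
time_s: 28.08
position: [0.5444, 0.1086, 0.0455]
tool_rot: [[-1.0, -0.0, 0.0], [-0.0, 1.0, 0.0], [-0.0, 0.0, -1.0]]
ft_force: [0.4, 0.6, 0.1]
grip_width: 0.0382
gripper_force: 0.0
```

jog_arm:
  targets:
    - [0,0,-3,0,0,0]
    - [0,0,-7,0,0,0]
    - [0,0,-11,0,0,0]
    - [0,0,-15,0,0,0]
    - [0,0,-19,0,0,0]
    - [0,0,-22,0,0,0]
    - [0,0,-22,0,0,0]

```text
time_s: 28.67
position: [0.5461, 0.1087, 0.2721]
tool_rot: [[-1.0, -0.0, 0.012], [-0.0, 1.0, -0.0], [-0.012, -0.0, -1.0]]
ft_force: [0.6, 0.9, -0.5]
grip_width: 0.0383
gripper_force: 0.0
```

```bash
python3 - <<'E'
from h import *
for c in ["wrist","scene","side"]:
    im=env.get_image(c); P=cloud(im); print(c,[(l[0].tolist(),l[1][2]) if l else None for l in lids(P,[(.614,.2345),(.544,.2345),(.473,.2345)],z=(.086,.125))])
    m=(abs(P[...,0]-.545)<.04)&(P[...,1]>.05)&(P[...,1]<.15)&(P[...,2]>.074)&(P[...,2]<.085); q=P[m]
    if len(q)>5: print(cv2.minAreaRect((q[:,:2]*1000).astype(np.float32)))
plan((.531,.335,.262))
E
```

```text
wrist [([0.6115, 0.2188, 0.0213], np.float64(0.1005)), ([0.5433, 0.219, 0.023], np.float64(0.1007)), ([0.4718, 0.2193, 0.0227], np.float64(0.1005))]
((544.2772216796875, 108.28182220458984), (58.716697692871094, 10.828495979309082), 0.17471246421337128)
scene [([0.6134, 0.2316, 0.0279], np.float64(0.1058)), ([0.5425, 0.2296, 0.028], np.float64(0.1054)), ([0.473, 0.2316, 0.0294], np.float64(0.1053))]
((544.4178466796875, 106.02740478515625), (58.528961181640625, 14.004764556884766), 3.2127809524536133)
side [([0.6114, 0.239, 0.0261], np.float64(0.1026)), ([0.5409, 0.239, 0.0264], np.float64(0.1013)), ([0.4711, 0.2383, 0.0263], np.float64(0.1027))]
t 28.8167 pos [0.544  0.1086 0.2647] shift [ 1.3  22.64  0.27] rot [ 0.   -0.07  0.01] F [ 0.1 -0.3  0.3]
```

To be sure the tray is still against its stop after I backed off, I nudge it once more with the open rear finger.

jog_arm:
  targets:
    - [0,0,4,0,0,0]
    - [0,0,8,0,0,0]
    - [0,0,12,0,0,0]
    - [0,0,16,0,0,0]
    - [0,0,20,0,0,0]
    - [0,0,21.5,0,0,0]
    - [0,0.6,21.5,0,0,0]
    - [0,1.2,21.5,0,0,0]

```text
time_s: 29.48
position: [0.5437, 0.1209, 0.0494]
tool_rot: [[-1.0, 0.001, -0.003], [0.001, 1.0, 0.0], [0.003, 0.0, -1.0]]
ft_force: [0.5, -0.9, 0.2]
grip_width: 0.0384
gripper_force: 0.2
```

jog_arm:
  targets:
    - [0,0.2,0,0,0,0]
    - [0,0.4,0,0,0,0]
    - [0,0.6,0,0,0,0]
    - [0,0.6,0,0,0,0]

```text
time_s: 29.82
position: [0.5443, 0.1227, 0.0508]
tool_rot: [[-1.0, -0.001, -0.001], [-0.001, 1.0, -0.008], [0.001, -0.008, -1.0]]
ft_force: [-0.4, -27.1, -9.1]
grip_width: 0.0385
gripper_force: 13.6
```

jog_arm:
  targets:
    - [0,-0.6,0,0,0,0]
    - [0,-1.2,0,0,0,0]
    - [0,-1.9,0,0,0,0]
    - [0,-1.9,-4,0,0,0]
    - [0,-1.9,-8,0,0,0]
    - [0,-1.9,-12,0,0,0]
    - [0,-1.9,-16,0,0,0]
    - [0,-1.9,-20,0,0,0]

```text
time_s: 30.48
position: [0.5439, 0.1077, 0.2537]
tool_rot: [[-1.0, -0.0, 0.002], [-0.0, 1.0, 0.0], [-0.002, 0.0, -1.0]]
ft_force: [0.3, -0.2, -0.1]
grip_width: 0.0383
gripper_force: 0.0
```

jog_arm:
  targets:
    - [0,0,-1.5,0,0,0]
    - [0.5,4,-2,0,0,0]
    - [0.9,8,-2,0,0,0]
    - [1.3,12,-2,0,0,0]
    - [1.3,16,-2,0,0,0]
    - [1.3,20,-2,0,0,0]
    - [1.3,23,-2,0,0,0]
    - [1.3,23,-2,0,0,0]

```text
time_s: 31.15
position: [0.5301, 0.3426, 0.2707]
tool_rot: [[-1.0, -0.006, 0.001], [-0.006, 1.0, 0.002], [-0.001, 0.002, -1.0]]
ft_force: [0.0, 0.2, -0.4]
grip_width: 0.0382
gripper_force: 0.0
```

```bash
cat >> h.py <<'E'
def kn(c):
    im=env.get_image(c); P=cloud(im); f=im["frame"].astype(int)
    near=(np.hypot(P[...,0]-.531,P[...,1]-.398)<.08)
    bar=near&(P[...,2]>.097)&(P[...,2]<.112); q=P[bar]
    if len(q)>9: print(c,"bar",len(q),cv2.minAreaRect((q[:,:2]*1000).astype(np.float32)))
    r,g,b=f[...,0],f[...,1],f[...,2]
    br=near&(r-b>50)&(P[...,2]>.05)&(P[...,2]<.075); q=P[br]
    if len(q)>9: print("brass",len(q),np.median(q,0).round(4),cv2.minAreaRect((q[:,:2]*1000).astype(np.float32)))
    d=near&(P[...,2]>.052)&(P[...,2]<.068)&(f.sum(-1)<200)&(np.hypot(P[...,0]-.531,P[...,1]-.398)>.032)&(np.hypot(P[...,0]-.531,P[...,1]-.398)<.06); q=P[d]
    if len(q)>4: print("dark",len(q),np.median(q,0).round(4),cv2.minAreaRect((q[:,:2]*1000).astype(np.float32)))
    w=near&(P[...,2]>.048)&(P[...,2]<.06)&(f.min(-1)>150); q=P[w]
    if len(q)>50: print("dial",len(q),[round(v,4) for v in cv2.minEnclosingCircle(q[:,:2].astype(np.float32))[0]],cv2.minEnclosingCircle(q[:,:2].astype(np.float32))[1])
    return im
E
python3 - <<'E'
from h import *
im=kn("wrist"); save(im,"knob1.png"); kn("side")
P=cloud(im); plan((.531,.398,.2))
print(env.observe()["q"])
E
```

```text
wrist bar 751 ((532.1490478515625, 397.0281982421875), (55.53711700439453, 16.15891456604004), 0.4737771451473236)
brass 123 [0.4714 0.3898 0.0633] ((473.2366027832031, 389.856201171875), (22.22726821899414, 7.323997974395752), 3.842597007751465)
dark 19 [0.5751 0.3965 0.0643] ((573.5697021484375, 397.01727294921875), (4.484707832336426, 7.056356430053711), 87.65889739990234)
dial 7902 [0.5345, 0.4027] 0.077989362180233
side bar 241 ((531.1245727539062, 398.0173645019531), (54.92168045043945, 15.515240669250488), 0.5029833912849426)
brass 34 [0.4709 0.3907 0.0623] ((472.0389099121094, 390.91217041015625), (8.617563247680664, 18.40851402282715), 88.76327514648438)
dark 14 [0.5702 0.3986 0.0628] ((570.4151611328125, 398.7383728027344), (12.57399845123291, 3.6347477436065674), 3.5248000621795654)
dial 2587 [0.5327, 0.3959] 0.07120763510465622
t 31.25 pos [0.5309 0.3384 0.2709] shift [-0.02  5.95  7.09] rot [0.01 0.04 0.13] F [-0.1 -0.8  0.2]
[ 2.17608137e+01  2.89374467e+01  5.60149056e+01 -4.23572731e-04
  9.50078948e+01 -6.83733513e+01]
```

View pics/knob1.png

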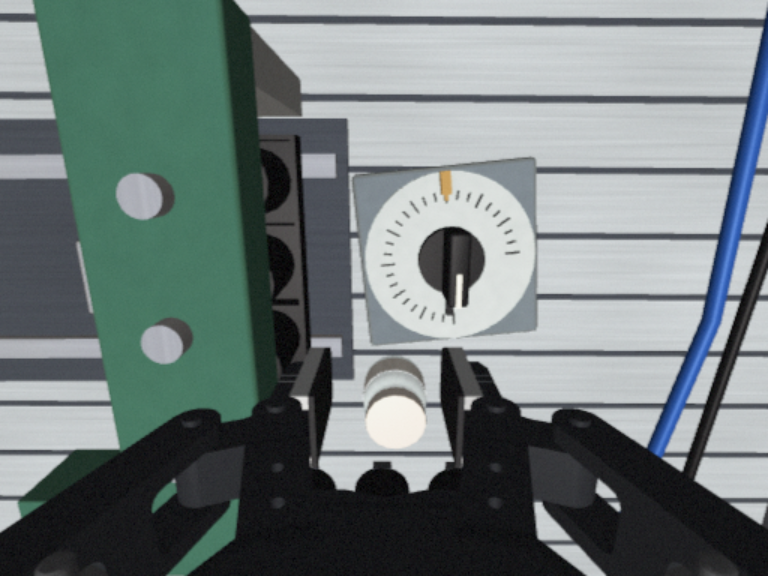

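The wrist view shows the knob at (302,172), its pointer towards +x, and brass at (297,122), which is about 173.5° clockwise from the pointer. Moving to grip it.

jog_arm:
  targets:
    - [-0.08,3,1,0,0,0]
    - [-0.08,5.9,4,0,0,-0.4]
    - [-0.08,5.9,8,0,0,-0.4]
    - [-0.08,5.9,12,0,0,-0.4]
    - [-0.08,5.9,15,0,0,-0.4]
    - [-0.08,5.9,18,0,0,-0.4]
    - [-0.08,5.9,19.7,0,0,-0.4]
    - [-0.08,5.9,19.7,0,0,-0.4]

```text
time_s: 31.92
position: [0.5311, 0.3943, 0.07]
tool_rot: [[-1.0, -0.005, -0.006], [-0.005, 1.0, -0.003], [0.006, -0.003, -1.0]]
ft_force: [0.3, 0.5, -0.6]
grip_width: 0.0383
gripper_force: 0.0
```

```bash
python3 -c "
from h import *
env.get_image('wrist'); plan((.5317,.3975,.0735),90.5)"
```

```text
t 31.9667 pos [0.5321 0.395  0.0728] shift [ 0.04  0.25 -0.07] rot [-0.07 -0.14 -0.18] F [ 0.  -0.4 -0.9]
```

jog_arm:
  targets:
    - [0.03,0.2,-0.07,0,0,0]
    - [0.03,0.2,-0.07,0,0,0]
    - [0.03,0.2,-0.07,0,0,0]

```text
time_s: 32.22
position: [0.5327, 0.3988, 0.0763]
tool_rot: [[-1.0, -0.007, 0.003], [-0.007, 1.0, 0.002], [-0.003, 0.002, -1.0]]
ft_force: [-0.1, -0.4, -0.5]
grip_width: 0.0389
gripper_force: 0.0
```

jog_arm:
  targets:
    - [0,0,0,0,0,0]
    - [0,0,0,0,0,0]
    - [0,0,0,0,0,0]
    - [0,0,0,0,0,0]
    - [0,0,0,0,0,0]
  hand: 0
  newtons: 60

```text
time_s: 32.63
position: [0.5322, 0.3966, 0.0755]
tool_rot: [[-1.0, -0.007, 0.0], [-0.007, 1.0, -0.003], [-0.0, -0.003, -1.0]]
ft_force: [-2.4, -10.2, 8.6]
grip_width: 0.0153
gripper_force: 59.5
```

jog_arm:
  targets:
    - [0,-0.15,0,0,0,0]
    - [0,-0.15,0,0,0,0]
    - [0,-0.15,0,0,0,7]
    - [0,-0.15,0,0,0,14]
    - [0,-0.15,0,0,0,21]
    - [0,-0.15,0,0,0,28]
    - [0,-0.15,0,0,0,35]
    - [0,-0.15,0,0,0,42]

```text
time_s: 33.3
position: [0.5322, 0.3962, 0.0756]
tool_rot: [[-0.744, 0.668, 0.001], [0.668, 0.744, -0.001], [-0.002, -0.0, -1.0]]
ft_force: [-2.4, -5.4, 6.3]
grip_width: 0.0152
gripper_force: 59.4
```

jog_arm:
  targets:
    - [0,0,0,0,0,7]
    - [0,0,0,0,0,14]
    - [0,0,0,0,0,21]
    - [0,0,0,0,0,28]
    - [0,0,0,0,0,35]
    - [0,0,0,0,0,42]
    - [0,0,0,0,0,48]
    - [0,0,0,0,0,48]

```text
time_s: 33.97
position: [0.5319, 0.3959, 0.0755]
tool_rot: [[-0.001, 1.0, 0.0], [1.0, 0.001, -0.002], [-0.002, 0.0, -1.0]]
ft_force: [-3.7, -7.1, 8.1]
grip_width: 0.0149
gripper_force: 59.5
```

jog_arm:
  targets:
    - [0,0,0,0,0,7]
    - [0,0,0,0,0,14]
    - [0,0,0,0,0,21]
    - [0,0,0,0,0,28]
    - [0,0,0,0,0,35]
    - [0,0,0,0,0,42]
    - [0,0,0,0,0,49]
    - [0,0,0,0,0,49]

```text
time_s: 34.63
position: [0.5315, 0.396, 0.0755]
tool_rot: [[0.754, 0.656, -0.001], [0.656, -0.754, -0.002], [-0.002, 0.001, -1.0]]
ft_force: [-4.8, -6.4, 8.9]
grip_width: 0.0149
gripper_force: 59.6
```

jog_arm:
  targets:
    - [0,0,0,0,0,7]
    - [0,0,0,0,0,14]
    - [0,0,0,0,0,21]
    - [0,0,0,0,0,27]
    - [0,0,0,0,0,31]
    - [0,0,0,0,0,33]
    - [0,0,0,0,0,33]
    - [0,0,0,0,0,33]

```text
time_s: 35.3
position: [0.5313, 0.3962, 0.0755]
tool_rot: [[0.989, 0.146, -0.001], [0.146, -0.989, -0.002], [-0.001, 0.002, -1.0]]
ft_force: [-4.7, -4.6, 10.1]
grip_width: 0.0148
gripper_force: 59.6
```

```bash
python3 - <<'E'
from h import *
im=kn("wrist"); im2=kn("side")
a=cv2.resize(im["frame"],(400,300)); b=cv2.resize(im2["frame"][300:384,165:275],(393,300)); cv2.imwrite("pics/knob2.png",np.hstack([a,b])[...,::-1])
y=np.array(env.observe()["tool_rot"])[:,1]; print(np.degrees(np.arctan2(y[1],y[0])))
E
```

```text
wrist bar 4849 ((533.4165649414062, 398.86016845703125), (38.769859313964844, 54.63867950439453), 74.93643188476562)
brass 42 [0.469  0.3911 0.0632] ((469.93133544921875, 389.8503723144531), (4.590337753295898, 7.107226371765137), 6.4321136474609375)
dark 392 [0.5381 0.3674 0.0561] ((527.8137817382812, 390.7164306640625), (96.39995574951172, 110.11898803710938), 50.81157684326172)
dial 24844 [0.531, 0.3981] 0.07290852814912796
side bar 96 ((530.7023315429688, 400.19573974609375), (55.032684326171875, 20.148347854614258), 9.49048137664795)
brass 31 [0.4712 0.3907 0.062 ] ((471.9543762207031, 390.340576171875), (18.505077362060547, 7.46111536026001), 6.985372066497803)
dark 20 [0.4933 0.3924 0.0636] ((493.239013671875, 392.1417236328125), (12.263001441955566, 4.51212739944458), 2.9244906902313232)
dial 1881 [0.5325, 0.3974] 0.06933169066905975
-81.59514051451167
```

View pics/knob2.png

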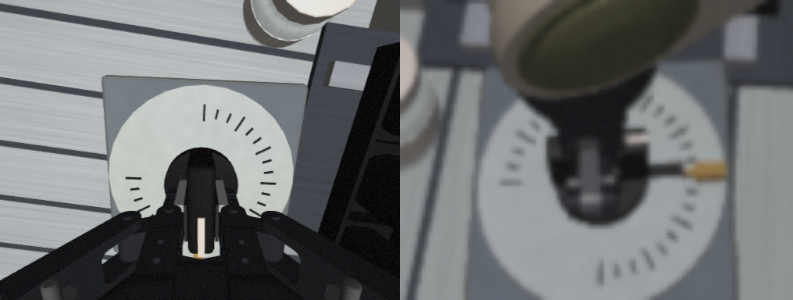

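The side view shows the nose almost touching the brass clip tip, 1–1.5° short of it. I add 1.5° and dwell.

jog_arm:
  targets:
    - [0,0,0,0,0,0.8]
    - [0,0,0,0,0,1.4]
    - [0,0,0,0,0,1.4]
    - [0,0,0,0,0,1.4]

```text
time_s: 35.73
position: [0.5313, 0.3962, 0.0755]
tool_rot: [[0.993, 0.122, -0.001], [0.122, -0.993, -0.002], [-0.001, 0.002, -1.0]]
ft_force: [-5.6, -6.4, 8.4]
grip_width: 0.0148
gripper_force: 59.6
```

```bash
python3 - <<'E'
from h import *
im2=kn("side"); im2=kn("side"); cv2.imwrite("pics/knob3.png",cv2.resize(im2["frame"][315:375,190:270],None,fx=8,fy=8,interpolation=2)[...,::-1])
y=np.array(env.observe()["tool_rot"])[:,1]; print(np.degrees(np.arctan2(y[1],y[0])))
E
```

```text
side bar 101 ((530.6681518554688, 401.209228515625), (55.32675552368164, 21.714967727661133), 8.465383529663086)
brass 31 [0.4712 0.3902 0.0619] ((471.9784851074219, 391.0101623535156), (18.3624267578125, 8.021039009094238), 2.5428216457366943)
dark 13 [0.4933 0.3936 0.0633] ((493.1282653808594, 393.1268615722656), (12.148563385009766, 3.023793935775757), 3.943943738937378)
dial 1878 [0.5332, 0.3973] 0.070032499730587
side bar 98 ((530.976318359375, 398.87176513671875), (55.38018035888672, 17.16316795349121), 9.265056610107422)
brass 30 [0.472  0.3908 0.062 ] ((471.9650573730469, 390.5697937011719), (18.43227195739746, 6.807936191558838), 6.381555557250977)
dark 14 [0.4941 0.3932 0.0638] ((506.2581787109375, 383.84271240234375), (8.033761024475098, 44.10793685913086), 51.276859283447266)
dial 1887 [0.5324, 0.3968] 0.0696779116988182
-82.99259900179199
```

View pics/knob3.png

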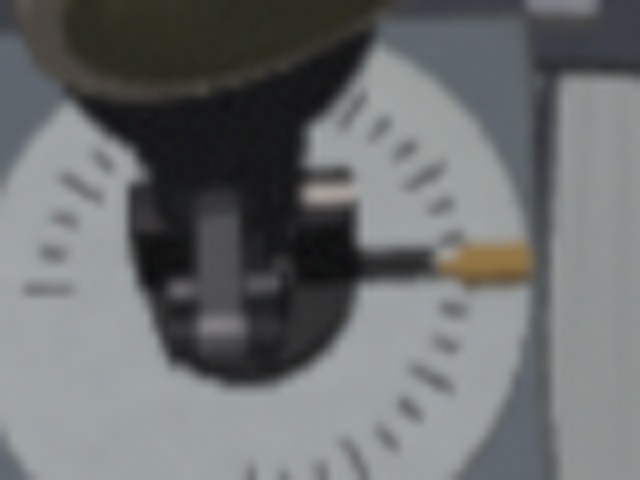

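The nose (row 262) now meets the brass tip (row 263). I dwell here over 2 s, then turn back.

jog_arm:
  targets:
    - [0,0,0,0,0,0]
    - [0,0,0,0,0,0]
    - [0,0,0,0,0,0]
    - [0,0,0,0,0,0]
    - [0,0,0,0,0,0]
    - [0,0,0,0,0,0]
    - [0,0,0,0,0,0]
    - [0,0,0,0,0,0]

```text
time_s: 36.5
position: [0.5313, 0.3962, 0.0755]
tool_rot: [[0.993, 0.122, -0.001], [0.122, -0.993, -0.002], [-0.001, 0.002, -1.0]]
ft_force: [-5.3, -5.4, 9.4]
grip_width: 0.0148
gripper_force: 59.6
```

jog_arm:
  targets:
    - [0,0,0,0,0,0]
    - [0,0,0,0,0,0]
    - [0,0,0,0,0,0]
    - [0,0,0,0,0,0]
    - [0,0,0,0,0,0]
    - [0,0,0,0,0,0]
    - [0,0,0,0,0,0]
    - [0,0,0,0,0,0]

```text
time_s: 37.17
position: [0.5313, 0.3962, 0.0755]
tool_rot: [[0.993, 0.122, -0.001], [0.122, -0.993, -0.002], [-0.001, 0.002, -1.0]]
ft_force: [-4.3, -5.6, 8.7]
grip_width: 0.0149
gripper_force: 59.6
```

jog_arm:
  targets:
    - [0,0,0,0,0,0]
    - [0,0,0,0,0,0]
    - [0,0,0,0,0,0]
    - [0,0,0,0,0,0]
    - [0,0,0,0,0,0]
    - [0,0,0,0,0,0]
    - [0,0,0,0,0,0]
    - [0,0,0,0,0,0]

```text
time_s: 37.83
position: [0.5313, 0.3962, 0.0755]
tool_rot: [[0.993, 0.122, -0.001], [0.122, -0.993, -0.002], [-0.001, 0.002, -1.0]]
ft_force: [-5.2, -7.1, 9.2]
grip_width: 0.0149
gripper_force: 59.6
```

jog_arm:
  targets:
    - [0,0,0,0,0,-7]
    - [0,0,0,0,0,-14]
    - [0,0,0,0,0,-21]
    - [0,0,0,0,0,-28]
    - [0,0,0,0,0,-35]
    - [0,0,0,0,0,-42]
    - [0,0,0,0,0,-49]
    - [0,0,0,0,0,-56]

```text
time_s: 38.5
position: [0.5317, 0.3959, 0.0755]
tool_rot: [[0.449, 0.894, -0.0], [0.894, -0.449, -0.002], [-0.002, 0.001, -1.0]]
ft_force: [-3.9, -7.2, 7.3]
grip_width: 0.0148
gripper_force: 59.5
```

jog_arm:
  targets:
    - [0,0,0,0,0,-7]
    - [0,0,0,0,0,-14]
    - [0,0,0,0,0,-21]
    - [0,0,0,0,0,-28]
    - [0,0,0,0,0,-35]
    - [0,0,0,0,0,-42]
    - [0,0,0,0,0,-49]
    - [0,0,0,0,0,-56]

```text
time_s: 39.17
position: [0.5321, 0.396, 0.0755]
tool_rot: [[-0.49, 0.872, 0.001], [0.872, 0.49, -0.002], [-0.002, -0.0, -1.0]]
ft_force: [-2.4, -6.1, 7.0]
grip_width: 0.0153
gripper_force: 59.4
```

jog_arm:
  targets:
    - [0,0,0,0,0,-7]
    - [0,0,0,0,0,-14]
    - [0,0,0,0,0,-21]
    - [0,0,0,0,0,-28]
    - [0,0,0,0,0,-35]
    - [0,0,0,0,0,-42]
    - [0,0,0,0,0,-49]
    - [0,0,0,0,0,-56]

```text
time_s: 39.83
position: [0.5322, 0.3965, 0.0755]
tool_rot: [[-0.997, 0.081, 0.001], [0.081, 0.997, -0.0], [-0.001, -0.0, -1.0]]
ft_force: [-2.0, -4.7, 6.5]
grip_width: 0.0153
gripper_force: 59.3
```

jog_arm:
  targets:
    - [0,0,0,0,0,-3]
    - [0,0,0,0,0,-5]
    - [0,0,0,0,0,-6]
    - [0,0,0,0,0,-7]
    - [0,0,0,0,0,-7]
    - [0,0,0,0,0,-7]

```text
time_s: 40.33
position: [0.5322, 0.3965, 0.0756]
tool_rot: [[-0.999, -0.035, 0.001], [-0.035, 0.999, -0.0], [-0.001, -0.001, -1.0]]
ft_force: [-1.6, -5.3, 6.4]
grip_width: 0.0149
gripper_force: 59.3
```

```bash
python3 -c "
from h import *
o=env.observe();y=np.array(o['tool_rot'])[:,1]; print(np.degrees(np.arctan2(y[1],y[0])),o['wrist_torque'],o['ft_force'])"
```

```text
92.0007461154109 [-0.53970253  0.30288793  0.04896499] [-1.58155236 -5.32563866  6.40780428]
```

jog_arm:
  targets:
    - [0,0,0,0,0,-2]
    - [0,0,0,0,0,-4]
    - [0,0,0,0,0,-4]
    - [0,0,0,0,0,-4]

```text
time_s: 40.67
position: [0.5322, 0.3966, 0.0756]
tool_rot: [[-0.995, -0.104, 0.001], [-0.104, 0.995, -0.0], [-0.001, -0.0, -1.0]]
ft_force: [-1.9, -4.5, 6.6]
grip_width: 0.0151
gripper_force: 59.3
```

```bash
python3 -c "
from h import *
o=env.observe();y=np.array(o['tool_rot'])[:,1]; print(np.degrees(np.arctan2(y[1],y[0])),o['wrist_torque'],o['ft_force'])
kn('side')"
```

```text
95.99483151958513 [-0.49352831  0.30123076 -0.03982932] [-1.91596414 -4.53420045  6.58836192]
side bar 95 ((530.9091186523438, 402.4039001464844), (55.42768859863281, 22.47085952758789), 4.194996356964111)
brass 31 [0.471  0.3907 0.0623] ((471.9062194824219, 391.25933837890625), (8.353717803955078, 18.215768814086914), 88.47407531738281)
dark 20 [0.5688 0.4014 0.0627] ((567.8587036132812, 400.8218994140625), (16.00408363342285, 8.018489837646484), 35.745243072509766)
dial 1883 [0.5325, 0.3971] 0.06966858357191086
```

The knob started slightly off its zero stop, so I keep turning until the stop is felt.

jog_arm:
  targets:
    - [0,0,0,0,0,-2]
    - [0,0,0,0,0,-4]
    - [0,0,0,0,0,-6]
    - [0,0,0,0,0,-6]
    - [0,0,0,0,0,-6]

```text
time_s: 41.13
position: [0.5319, 0.3964, 0.0756]
tool_rot: [[-0.979, -0.203, -0.0], [-0.203, 0.979, 0.0], [0.0, 0.0, -1.0]]
ft_force: [-2.8, -4.8, 8.5]
grip_width: 0.0153
gripper_force: 91.7
```

```bash
python3 -c "
from h import *
o=env.observe();y=np.array(o['tool_rot'])[:,1]; print(np.degrees(np.arctan2(y[1],y[0])),o['wrist_torque'],o['ft_force'])
im2=kn('side'); cv2.imwrite('pics/knob4.png',cv2.resize(im2['frame'][315:375,170:270],None,fx=7,fy=7,interpolation=2)[...,::-1])"
```

```text
101.74144146103899 [-0.65874246  0.62872938 -2.23664386] [-2.78916514 -4.84679536  8.4998308 ]
side bar 103 ((530.463134765625, 401.15509033203125), (55.31647872924805, 22.177841186523438), 10.214649200439453)
brass 32 [0.4711 0.3908 0.0628] ((471.9503479003906, 391.19732666015625), (18.384246826171875, 8.145169258117676), 2.1561672687530518)
dark 17 [0.5714 0.4029 0.0633] ((569.506591796875, 403.36871337890625), (12.399138450622559, 4.219642639160156), 6.250686168670654)
dial 1897 [0.5324, 0.3972] 0.06949645280838013
```

View pics/knob4.png

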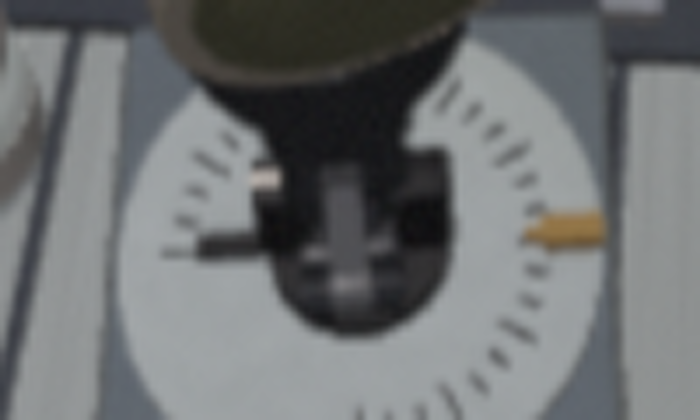

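The stop is reached: 2.2 N m of torque, and the nose is on the zero tick at about (198,350). I release with the gripper straight open, lift, and go back over the bridge.

jog_arm:
  targets:
    - [0,0,0,0,0,0]
    - [0,0,0,0,0,0]
    - [0,0,0,0,0,0]
    - [0,0,0,0,0,0]
  hand: 0.5

```text
time_s: 41.52
position: [0.5318, 0.3972, 0.0741]
tool_rot: [[-0.978, -0.209, -0.0], [-0.209, 0.978, -0.0], [0.0, -0.0, -1.0]]
ft_force: [0.0, 0.2, 0.2]
grip_width: 0.0425
gripper_force: 0.0
```

jog_arm:
  targets:
    - [0,0,-3,0,0,0]
    - [0,0,-7,0,0,0]
    - [0,0,-11,0,0,4]
    - [0,0,-15,0,0,8]
    - [0,0,-19,0,0,11]
    - [0,0,-19,0,0,11]
    - [0,0,-19,0,0,11]

```text
time_s: 42.1
position: [0.5322, 0.3975, 0.2666]
tool_rot: [[-1.0, -0.018, 0.005], [-0.018, 1.0, 0.002], [-0.005, 0.002, -1.0]]
ft_force: [-0.1, 0.2, -1.0]
grip_width: 0.0427
gripper_force: 0.0
```

```bash
python3 - <<'E'
from h import *
kn("side"); env.get_image("wrist")
plan((.5443,.1085,.265))
E
```

```text
side bar 244 ((531.1223754882812, 398.22039794921875), (55.2103271484375, 16.317058563232422), 3.8340160846710205)
brass 34 [0.4709 0.3911 0.0623] ((471.8941345214844, 391.0963439941406), (8.240047454833984, 18.348936080932617), 86.7342758178711)
dark 14 [0.5699 0.4029 0.0642] ((569.4110717773438, 402.49237060546875), (12.251032829284668, 3.3658981323242188), 4.8313984870910645)
dial 2557 [0.5328, 0.3956] 0.07149086147546768
t 42.2 pos [0.5315 0.397  0.2629] shift [ -0.75 -28.87  -0.19] rot [-0.05 -0.11  1.04] F [-0.4 -0.8 -0.3]
```

```bash
python3 - <<'E'
from h import *
im=kn("wrist"); P=cloud(im)
f=im["frame"].astype(int).sum(-1)
m=(np.hypot(P[...,0]-.531,P[...,1]-.398)<.03)&(P[...,2]>.097)&(P[...,2]<.112); q=P[m][:,:2]
c=q.mean(0); w,v=np.linalg.eigh(np.cov((q-c).T)); print("axis",np.degrees(np.arctan2(*(v[:,1]*np.sign(v[0,1]))[::-1])),c)
m=(P[...,2]>.057)&(P[...,2]<.069)&(f<200)&(P[...,0]>.562)&(P[...,0]<.59)&(abs(P[...,1]-.4)<.02); q=P[m]; print(len(q),np.median(q,0))
E
```

```text
wrist bar 762 ((532.111328125, 397.0743103027344), (55.794700622558594, 15.974332809448242), 6.052864074707031)
brass 116 [0.4713 0.3902 0.0632] ((473.0089416503906, 390.0028076171875), (21.718645095825195, 7.743445873260498), 6.566026210784912)
dial 8406 [0.5346, 0.4003] 0.07650727033615112
axis 6.0444503774853455 [0.53103254 0.39706351]
0 [nan nan nan]
  return _methods._mean(a, axis=axis, dtype=dtype,
  ret = um.true_divide(
```

The bar now sits at 6.0°, in line with the box axis, so it is on the zero stop. Back to the handle.

jog_arm:
  targets:
    - [-0.75,-4,-0.5,0,0,1]
    - [-0.75,-8,-0.5,0,0,1]
    - [-0.75,-12,-0.5,0,0,1]
    - [-0.75,-16,-0.5,0,0,1]
    - [-0.75,-20,-0.5,0,0,1]
    - [-0.75,-24,-0.5,0,0,1]
    - [-0.75,-28,-0.5,0,0,1]
    - [-0.75,-28.9,-0.5,0,0,1]

```text
time_s: 42.92
position: [0.5441, 0.1035, 0.2677]
tool_rot: [[-1.0, 0.004, -0.003], [0.004, 1.0, -0.001], [0.003, -0.001, -1.0]]
ft_force: [-0.1, -0.2, 0.3]
grip_width: 0.0428
gripper_force: 0.0
```

jog_arm:
  targets:
    - [0,0,0,0,0,0]
    - [0,0,0,0,0,0]

```text
time_s: 43.08
position: [0.5443, 0.1083, 0.2682]
tool_rot: [[-1.0, 0.001, -0.002], [0.001, 1.0, 0.0], [0.002, 0.0, -1.0]]
ft_force: [-0.9, -0.5, 0.1]
grip_width: 0.043
gripper_force: 0.0
```

```bash
python3 - <<'E'
from h import *
im=env.get_image("wrist"); P=cloud(im)
m=(abs(P[...,0]-.545)<.04)&(P[...,1]>.05)&(P[...,1]<.15)&(P[...,2]>.074)&(P[...,2]<.085); q=P[m]
print(cv2.minAreaRect((q[:,:2]*1000).astype(np.float32)))
plan((.5443,.1085,.046))
E
```

```text
((544.33154296875, 109.91436004638672), (59.199493408203125, 11.598779678344727), 0.25555676221847534)
t 43.1333 pos [0.5443 0.109  0.2685] shift [-0.04 -0.06 22.25] rot [ 0.03 -0.09  0.04] F [-0.1 -0.1  0.5]
```

jog_arm:
  targets:
    - [0,0.05,4,0,0,0]
    - [0,0.05,8,0,0,0]
    - [0,0.05,12,0,0,0]
    - [0,0.05,16,0,0,0]
    - [0,0.05,20,0,0,0]
    - [0,0.05,22.1,0,0,0]
    - [0,0.05,22.1,0,0,0]
    - [0,0.05,22.1,0,0,0]

```text
time_s: 43.8
position: [0.5442, 0.11, 0.0478]
tool_rot: [[-1.0, -0.002, -0.002], [-0.002, 1.0, 0.0], [0.002, 0.0, -1.0]]
ft_force: [0.1, 0.4, 0.0]
grip_width: 0.0427
gripper_force: 0.0
```

jog_arm:
  targets:
    - [0,0,0,0,0,0]
    - [0,0,0,0,0,0]
    - [0,0,0,0,0,0]
    - [0,0,0,0,0,0]
    - [0,0,0,0,0,0]
  hand: 0
  newtons: 40

```text
time_s: 44.22
position: [0.5453, 0.109, 0.0501]
tool_rot: [[-1.0, -0.001, 0.004], [-0.001, 1.0, 0.0], [-0.004, 0.0, -1.0]]
ft_force: [-0.3, 2.3, 8.4]
grip_width: 0.0116
gripper_force: 40.2
```

jog_arm:
  targets:
    - [0,-0.5,0,0,0,0]
    - [0,-1.5,0,0,0,0]
    - [0,-3,0,0,0,0]
    - [0,-5,0,0,0,0]
    - [0,-7,0,0,0,0]
    - [0,-9,0,0,0,0]
    - [-0.05,-11,0,0,0,0]
    - [-0.1,-13,0,0,0,0]

```text
time_s: 44.88
position: [0.5465, -0.0218, 0.0501]
tool_rot: [[-1.0, -0.001, 0.004], [-0.001, 1.0, 0.0], [-0.004, 0.0, -1.0]]
ft_force: [0.5, 5.5, 7.5]
grip_width: 0.0115
gripper_force: 40.6
```

jog_arm:
  targets:
    - [0,-1.5,0,0,0,0]
    - [0,-2.5,0,0,0,0]
    - [0,-3.4,0,0,0,0]
    - [0,-4.1,0,0,0,0]
    - [0,-4.6,0,0,0,0]
    - [0,-5,0,0,0,0]
    - [0,-5.3,0,0,0,0]
    - [0,-5.3,0,0,0,0]

```text
time_s: 45.55
position: [0.5468, -0.0708, 0.0501]
tool_rot: [[-1.0, -0.0, 0.005], [-0.0, 1.0, 0.006], [-0.005, 0.006, -1.0]]
ft_force: [7.0, 24.4, 9.4]
grip_width: 0.0114
gripper_force: 41.4
```

jog_arm:
  targets:
    - [0,-0.2,0,0,0,0]
    - [0,-0.4,0,0,0,0]
    - [0,-0.4,0,0,0,0]
    - [0,-0.4,0,0,0,0]

```text
time_s: 45.88
position: [0.5468, -0.0708, 0.05]
tool_rot: [[-1.0, -0.001, 0.005], [-0.001, 1.0, 0.011], [-0.005, 0.011, -1.0]]
ft_force: [8.0, 45.6, 11.1]
grip_width: 0.0114
gripper_force: 44.2
```

jog_arm:
  targets:
    - [0,0,0,0,0,0]
    - [0,0,0,0,0,0]
    - [0,0.3,0,0,0,0]
    - [0,0.6,0,0,0,0]
    - [0,0.6,0,0,0,0]
  hand: 0.5

```text
time_s: 46.3
position: [0.5454, -0.0721, 0.0484]
tool_rot: [[-1.0, 0.0, 0.0], [0.0, 1.0, -0.0], [-0.0, -0.0, -1.0]]
ft_force: [0.4, 0.3, -0.1]
grip_width: 0.0424
gripper_force: 0.0
```

jog_arm:
  targets:
    - [0,0,-3,0,0,0]
    - [0,0,-6,0,0,0]
    - [0,0,-10,0,0,0]
    - [0,0,-14,0,0,0]
    - [0,0,-18,0,0,0]
    - [0,0,-18,0,0,0]
    - [0,0,-18,0,0,0]

```text
time_s: 46.88
position: [0.546, -0.0728, 0.2303]
tool_rot: [[-1.0, 0.0, 0.005], [0.0, 1.0, -0.002], [-0.005, -0.002, -1.0]]
ft_force: [0.5, -0.8, -1.3]
grip_width: 0.0427
gripper_force: 0.0
```

```bash
python3 - <<'E'
from h import *
for c in ["wrist","scene","side"]:
    im=env.get_image(c); P=cloud(im); print(c,[(l[0].tolist(),l[1][2]) if l else None for l in lids(P,[(.614,.055),(.544,.055),(.473,.055)])])
    m=(abs(P[...,0]-.545)<.04)&(P[...,1]>-.12)&(P[...,1]<-.04)&(P[...,2]>.074)&(P[...,2]<.085); q=P[m]
    if len(q)>5: print(cv2.minAreaRect((q[:,:2]*1000).astype(np.float32)))
    if c=="side": save(im,"end.png"); kn("side")
E
```

```text
wrist [([0.6143, 0.0569, 0.027], np.float64(0.1089)), ([0.5505, 0.0593, 0.0271], np.float64(0.109)), ([0.4729, 0.0559, 0.027], np.float64(0.109))]
((545.822998046875, -68.68418884277344), (59.27133560180664, 10.659826278686523), 0.40375274419784546)
scene [([0.6136, 0.0535, 0.0287], np.float64(0.1071)), ([0.5488, 0.0565, 0.0279], np.float64(0.1067)), ([0.4735, 0.0529, 0.0273], np.float64(0.1066))]
((544.9756469726562, -71.41361999511719), (59.624267578125, 13.857344627380371), 1.8358393907546997)
side [([0.6146, 0.0609, 0.0278], np.float64(0.1064)), ([0.5493, 0.0633, 0.0275], np.float64(0.1066)), ([0.4717, 0.0582, 0.0278], np.float64(0.1066))]
((545.70166015625, -65.66404724121094), (13.259032249450684, 59.79777145385742), 86.15733337402344)
side bar 249 ((531.1282348632812, 398.11346435546875), (55.14188003540039, 15.954105377197266), 5.539686679840088)
brass 33 [0.471  0.3905 0.0621] ((471.88751220703125, 390.6307373046875), (7.230936527252197, 18.321918487548828), 89.68557739257812)
dark 14 [0.5694 0.4025 0.0638] ((569.6079711914062, 402.6285095214844), (12.871478080749512, 3.2644495964050293), 2.29144024848938)
dial 2550 [0.5323, 0.3956] 0.07155868411064148
```

View pics/end.png

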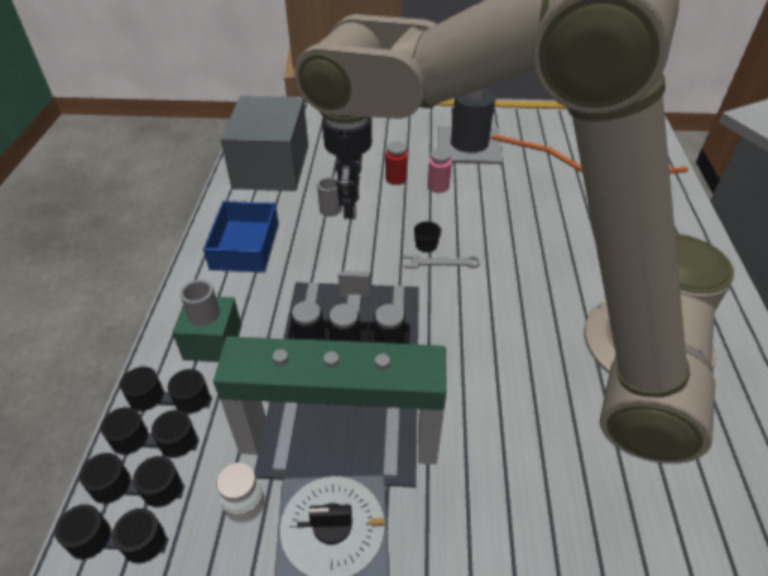

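All the cans are upright with lids home, and the knob is at zero. The middle can is nudged about 6 mm but still in its cell. As with the push, I give the handle one last outward nudge with the open finger.

jog_arm:
  targets:
    - [0,0,4,0,0,0]
    - [0,0,8,0,0,0]
    - [0,0,12,0,0,0]
    - [0,0,15,0,0,0]
    - [0,0,17.8,0,0,0]
    - [0,0,17.8,0,0,0]
    - [0,-0.6,17.8,0,0,0]
    - [0,-1.2,17.8,0,0,0]

```text
time_s: 47.75
position: [0.5461, -0.0848, 0.0514]
tool_rot: [[-1.0, -0.001, 0.001], [-0.001, 1.0, -0.0], [-0.001, -0.0, -1.0]]
ft_force: [0.6, 3.9, -1.4]
grip_width: 0.0426
gripper_force: 4.6
```

jog_arm:
  targets:
    - [0,-0.2,0,0,0,0]
    - [0,-0.4,0,0,0,0]
    - [0,-0.6,0,0,0,0]
    - [0,-0.8,0,0,0,0]
    - [0,-0.8,0,0,0,0]

```text
time_s: 48.17
position: [0.546, -0.0863, 0.0513]
tool_rot: [[-1.0, 0.001, 0.002], [0.001, 1.0, 0.011], [-0.002, 0.011, -1.0]]
ft_force: [9.1, 37.2, -1.5]
grip_width: 0.0433
gripper_force: 18.7
```

Firmly on the out stop. I back off, lift clear, make a last check and hand in.

jog_arm:
  targets:
    - [0,0.6,0,0,0,0]
    - [0,1.2,0,0,0,0]
    - [0,1.9,0,0,0,0]
    - [0,1.9,-3,0,0,0]
    - [0,1.9,-7,0,0,0]
    - [0,1.9,-11,0,0,0]
    - [0,1.9,-15,0,0,0]
    - [0,1.9,-19,0,0,0]

```text
time_s: 48.83
position: [0.545, -0.0735, 0.2434]
tool_rot: [[-1.0, 0.001, 0.002], [0.001, 1.0, -0.001], [-0.002, -0.001, -1.0]]
ft_force: [0.7, -0.0, 0.1]
grip_width: 0.0427
gripper_force: 0.0
```

jog_arm:
  targets:
    - [0,0,0,0,0,0]
    - [0,0,0,0,0,0]
    - [0,0,0,0,0,0]
    - [0,0,0,0,0,0]
    - [0,0,0,0,0,0]
    - [0,0,0,0,0,0]
    - [0,0,0,0,0,0]
    - [0,0,0,0,0,0]

```text
time_s: 49.5
position: [0.5454, -0.0733, 0.2398]
tool_rot: [[-1.0, 0.0, -0.001], [0.0, 1.0, 0.0], [0.001, 0.0, -1.0]]
ft_force: [0.0, 0.2, -0.6]
grip_width: 0.0428
gripper_force: 0.0
```

```bash
python3 - <<'E'
from h import *
im=env.get_image("wrist"); P=cloud(im); L=lids(P,[(.614,.055),(.548,.055),(.473,.055)]); print(L)
m=(abs(P[...,0]-.545)<.04)&(P[...,1]>-.12)&(P[...,1]<-.04)&(P[...,2]>.074)&(P[...,2]<.085); q=P[m]
print(cv2.minAreaRect((q[:,:2]*1000).astype(np.float32)))
if all(l and l[1][2]<.111 for l in L): print(env.close_job())
E
```

```text
[(array([0.6143, 0.0557, 0.027 ]), array([0.6094, 0.0515, 0.109 ]), 2221), (array([0.5503, 0.0584, 0.027 ]), array([0.5471, 0.0538, 0.109 ]), 2501), (array([0.473 , 0.0546, 0.027 ]), array([0.4725, 0.0499, 0.109 ]), 3017)]
((545.5473022460938, -69.61089324951172), (10.998640060424805, 58.767066955566406), 89.84920501708984)
the job is handed in; nothing more can be done
None
```

I ran the leak test in the order asked and handed it in at about 49.5 s: three lids pressed home, tray pushed to its end stop, knob held on the brass marker for over 2 s and turned back to zero, tray pulled fully out; the middle canister shifted about 6 mm but is still upright in its cell.

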